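# Build up a sprocket set on the cassette post

## Robot

A 6-joint arm with a two-finger parallel gripper is mounted at the origin on the work surface. World frame = base frame: x ahead of the robot, y to its left, z up, the work surface at z = 0. Lengths are in m, angles in rad, forces in N, time in s.
With the tool pointing down it reaches from about 0.35 to 0.775 m from the base axis. Payload 5.5 kg.
Tool frame: the origin (TCP) lies at the very end of the fingers, on their centre line; the grasp point (between the pads) lies 19 mm behind it; z points along the fingers, x is the direction in which the jaws open and shut, and the axes are right-handed (so a half turn about z gives the same grasp; the last joint's range is limited). The gripper opens to 85 mm and grips with 20 to 120 N. Pads are 22 mm wide; open, the fingers measure 114 mm over their backs; the gripper's body (76 mm by 85 mm) begins 54 mm behind the grasp point. The pads swing forward as they close: fully open they stand 13 mm farther back than shut.
Start: joints at [1.126, 0.313, 0.046, 1.304, 0, 1.431], TCP at [0.173, 0.549, 0.231] pointing down, gripper open.
Joint ranges: [-2.76, 2.76], [-0.86, 1.69], [-1.03, 1.26], [-2.2, 2.34], [-1.47, 1.5], [-3.14, 3.14]. Speed limits (rad/s): [2.57, 2.57, 3.14, 3.14, 3.14, 3.14].

## Interface

Orientations are given as a rotation vector (axis times angle).
In Python, from bench import status, eyes, env gives the robot as it stands. The module is installed in compiled form; this text tells all that it offers.
- The arm moves only by the tool carry_out, never from a script. Its arguments are lists of equal length, an entry for each row: "linear": the shift along the tool's x, y, z in units of 30 mm (1.0 is 30 mm), a list of three; "roll": the turn about the tool's z in units of 6 degrees (1.0 is 6 degrees); "jaw": the opening in per cent of the stroke, from 0 (shut) to 100 (fully open). A call has 1 to 20 rows; each row shifts and turns the pose as measured when the row begins, along the tool's axes as they then stand; what a row does not reach is not made up. A row lasts 1/12 s, in which the tool goes at most 41.7 mm and 7.16 degrees, less where a joint would pass 70% of its speed; a pose out of reach is approached as far as the arm can. A call is refused whole if a number of a shift passes 1 or a number of a turn 1, either way. A call with a gripper value outside its range is refused whole. The fingers move at their own pace and stop on an object; the grip force is fixed at half the most. Time passes only in rows, so rows that do not move let the fingers close. It gives the time, the measured TCP pose, the force and the opening at its end, in the units of the state.
- status.read_state(): the state, without advancing time (a new reading comes with each control period).
- eyes.capture(name): name is "side" or "top"; returns a dict with "pixels" (400x640x3 uint8, blue, green, red), "depth" (400x640 float32, m along the optical axis (not along the pixel's ray), 0 where there is no reading), "vfov" (degrees; the focal length in pixels is half the picture's height over the tangent of half this angle, whatever the lens; pixels are square), "cx", "cy" (the principal point, pixels), "position" and "attitude" of the camera in the world. Camera axes: x right, y down, z forward; pixel columns grow to the right and rows downward; lengths in m; the calibration is good to about 2 mm. A picture is of the moment at which its call begins.
- env.sign_off(): hands the job in, once; it reports no verdict.
The state is a dict: "t": time; "joint_pos": joint angles; "dq": joint speeds; "effort": joint torques, N m; "ee_pos": TCP position; "ee_rot": TCP orientation; "wrist_force": force on the tool from outside, world axes, zero at the start; "torque": the same for the moment, N m; "finger_gap": finger opening in m.
Only numpy, scipy, OpenCV 4.12 (cv2) and the standard library are available. Lean on these libraries where they do the work, as an engineer would, in place of code of your own. Each camera call takes 0.05 s, during which the arm holds its last target. There are 200 camera calls.

## Task

Clear the worn pedal off the steel plate into the blue scrap tub. Then take the cassette post from its wooden block, slide the tip of its pin along the plate until it drops into the unmarked blind hole, and leave the post standing there upright with its flange flat on the plate. Stack all the loose sprockets lying on the bench on the post, boss side down, the largest at the bottom and each smaller one above it, finish with the lockring on top, and leave everything else as it is.

Things in the scene. Friction and masses are not known exactly. Their poses are not given: they have to be found in the camera images.
- bed: Green fixture bed fixed to the bench, 240 mm long (own x) by 130 mm wide (own y). Origin: centre of its underside on the bench top, z up. A bare steel plate, 160 x 104 mm, is clamped between its two rails, always centred across the bed but up to 25 mm either way along it. Plate and rail tops are level, 28 mm above this origin.
- bed_top (a point): Middle of the bed at the height of the plate's top, axes as the bed's. The plate's one hole is unmarked and blind: round, 14 mm across, 1 mm chamfer, 20 mm deep. It lies on the bed's long centre line (y = 0 here), somewhere from x = -25 to x = +25 mm; where is not given, it must be felt for.
- pedal_center (a point): Worn bicycle pedal lying flat on the plate: two black rubber blocks with orange side reflectors and steel end plates. Point: middle of the blocks, 13 mm above its underside. Body 88 mm long (own x, the axle's direction), 58 mm wide (own y), 26 mm tall; a 14 mm axle stub sticks out a further 28 mm at the +x end. 0.2 kg. Its straight sides can be gripped across the 58 mm width.
- tub: Open blue plastic scrap tub fixed on the bench: 170 (own x) x 210 (own y) mm outside, 60 mm tall, walls and floor 4 mm. Origin: centre of its underside.
- block: Wooden storage block, 75 x 75 x 32 mm, fixed on the bench. Origin: centre of its underside. The post stands in the hole in its middle at the start.
- post_center (a point): Aluminium cassette post, 0.12 kg: a round body 30 mm across and 44 mm tall on a flange 44 mm across and 6 mm thick; under the flange a locating pin 12 mm across, 16 mm long, with a hemispherical tip. Point: on the axis half-way up the 30 mm body, 44 mm above the pin's tip. z along the axis, up. At the start it stands in the wooden block, flange on the block's top.
- post_tip (a point): Lowest point of the post's pin, on the axis, 44 mm below point post_center. z along the post's axis, up. With the post fully seated it lies 16 mm below the top of the plate.
- lockring_center (a point): Black lockring with a silver knurled edge, 44 mm across, bore 34 mm, 8 mm tall, lying flat. Point: its centre, half-way up. z up.
- cog15_center (a point): 15-tooth sprocket, dark grey steel, 66 mm across the teeth, bore 35 mm, lying flat: a 4 mm thick toothed disc over a spacer boss 42 mm across and 3 mm tall, 7 mm in all (stacked, each takes 7 mm). Point: on its axis, half-way up, 3.5 mm above its underside. z up when the boss is underneath, as it always lies at the start. None if this sprocket is absent today.
- cog14_center (a point): 14-tooth sprocket, copper-coloured, 62 mm across the teeth, bore 35 mm, lying flat: a 4 mm thick toothed disc over a spacer boss 42 mm across and 3 mm tall, 7 mm in all (stacked, each takes 7 mm). Point: on its axis, half-way up, 3.5 mm above its underside. z up when the boss is underneath, as it always lies at the start. None if this sprocket is absent today.
- cog13_center (a point): 13-tooth sprocket, gold-yellow, 58 mm across the teeth, bore 35 mm, lying flat: a 4 mm thick toothed disc over a spacer boss 42 mm across and 3 mm tall, 7 mm in all (stacked, each takes 7 mm). Point: on its axis, half-way up, 3.5 mm above its underside. z up when the boss is underneath, as it always lies at the start. None if this sprocket is absent today.
- cog12_center (a point): 12-tooth sprocket, blue, 54 mm across the teeth, bore 35 mm, lying flat: a 4 mm thick toothed disc over a spacer boss 42 mm across and 3 mm tall, 7 mm in all (stacked, each takes 7 mm). Point: on its axis, half-way up, 3.5 mm above its underside. z up when the boss is underneath, as it always lies at the start. None if this sprocket is absent today.
- cog11_center (a point): 11-tooth sprocket, red, 50 mm across the teeth, bore 35 mm, lying flat: a 4 mm thick toothed disc over a spacer boss 42 mm across and 3 mm tall, 7 mm in all (stacked, each takes 7 mm). Point: on its axis, half-way up, 3.5 mm above its underside. z up when the boss is underneath, as it always lies at the start. None if this sprocket is absent today.
- spraycan: Bystander: grey spray can, 54 mm across, 170 mm tall. Origin: centre of its underside.
- oil: Bystander: red oil bottle, 56 mm across, 120 mm tall. Origin: centre of its underside.
- jar: Bystander: glass jar with steel lid, 68 mm across, 80 mm tall. Origin: centre of its underside.
- tape: Bystander: roll of yellow tape lying flat, 80 mm across, 20 mm tall. Origin: centre of its underside.
- driver: Bystander: screwdriver with a red handle, lying along its own x axis, about 200 mm long. Origin: on the bench under the tool, z up.
- wrench: Bystander: steel wrench lying along its own x axis, about 180 mm long. Origin: on the bench under the tool, z up.
- tyrelever: Bystander: blue plastic tyre lever lying along its own x axis, 120 x 18 x 8 mm. Origin: centre of its underside.

How it is judged:
On the way, in this order (a step that is already met when the one before it is completed fails the run):
1. the pedal lies in the scrap tub (x of pedal_center in the frame of tub between -0.081 and 0.081 m and y of pedal_center in the frame of tub between -0.101 and 0.101 m and height (world z) of pedal_center below 0.055 m), for 0.2 s.
2. the post's pin is in the plate's hole, post upright, flange on the plate (z of post_tip in the frame of bed between 0.005 and 0.0145 m and x of post_tip in the frame of bed between -0.035 and 0.035 m and y of post_tip in the frame of bed between -0.01 and 0.01 m and angle between post_tip's own z axis and vertical below 0.08 rad), for 0.2 s.
At the end, for the whole second after the job is handed in: Pedal in the tub; post in the plate's hole, tip 13.5 mm or more below the plate top, within 0.08 rad of upright; all sprockets present and the lockring on the post (axes within 4.5 mm, tilt under 0.09 rad), sizes falling upwards, lockring on top; post at rest (all of step 1 and all of step 2 and linear speed of post below 0.02 m/s and horizontal distance between each of cog15_center, cog14_center, cog13_center, cog12_center, cog11_center, lockring_center and post_center below 0.0045 m and angle between each of cog15_center, cog14_center, cog13_center, cog12_center, cog11_center, lockring_center's own z axis and vertical below 0.09 rad and z of cog15_center in the frame of post_tip between 0.022 and 0.0545 m and z of each of cog14_center, cog13_center, cog12_center, cog11_center, lockring_center in the frame of cog15_center above 0.005 m and z of cog14_center in the frame of post_tip between 0.022 and 0.0545 m and z of each of cog13_center, cog12_center, cog11_center, lockring_center in the frame of cog14_center above 0.005 m and z of cog13_center in the frame of post_tip between 0.022 and 0.0545 m and z of each of cog12_center, cog11_center, lockring_center in the frame of cog13_center above 0.005 m and z of cog12_center in the frame of post_tip between 0.022 and 0.0545 m and z of each of cog11_center, lockring_center in the frame of cog12_center above 0.005 m and z of cog11_center in the frame of post_tip between 0.022 and 0.0545 m and z of lockring_center in the frame of cog11_center above 0.005 m and z of lockring_center in the frame of post_tip between 0.025 and 0.063 m); the robot touches nothing.
It fails at once if something else on the bench (spray can, oil bottle, jar, tape, screwdriver, wrench, tyre lever) is pushed more than 40 mm from its place (distance of any of spraycan, oil, jar, tape, driver, wrench, tyrelever from where it was at the start of the episode above 0.04 m).
Of cog15, cog14, cog13, cog12, cog11 only 3 to 5 are there at a start; the rules pass over those that are not, and their reading is None.
At some moment in a run one of cog15, cog14, cog13, cog12, cog11, lockring, pedal may be knocked a few centimetres aside while the robot is not near it.
It also fails if it takes over 210 s, if anything falls off the work surface, if the arm or the gripper's body presses on something with over 40 N, if the wrist force passes 120 N, or if a joint passes its speed limit or range.

## Working session

There is one attempt and no reset: what is moved stays moved. The work goes in short steps, Python scripts to look and compute and a tool call to move; the robot and the scene stay as the last step left them, time stands still between calls to the robot, and variables do not carry over. Pictures are saved under pics/ and viewed, about 12 in all and at most 16, crops included, and the job is handed in when it is done.

Besides the shell and the picture viewer there is one more tool, called after ">>>" by a JSON object that holds its "fn" and its "kwargs". carry_out: Moves the arm, as the interface text tells. Its arguments: {"type":"object","properties":{"linear":{"type":"array","items":{"type":"array","items":{"type":"number"}}},"roll":{"type":"array","items":{"type":"number"}},"jaw":{"type":"array","items":{"type":"number"}}},"required":["linear","roll","jaw"]}

```bash
mkdir -p pics; cat > h.py <<'E'
import numpy as np, cv2
from bench import status, eyes, env
from scipy.spatial.transform import Rotation as R
def cap(n):
    c=eyes.capture(n); c['f']=200/np.tan(np.radians(c['vfov'])/2)
    a=np.array(c['attitude'],float); c['R']=a if a.shape==(3,3) else R.from_rotvec(a).as_matrix()
    c['p']=np.array(c['position'],float); return c
def cloud(c):
    v,u=np.mgrid[:400,:640]; d=c['depth']
    return np.dstack([(u-c['cx'])/c['f']*d,(v-c['cy'])/c['f']*d,d])@c['R'].T+c['p']
def ray(c,u,v,z):
    r=c['R']@np.array([(u-c['cx'])/c['f'],(v-c['cy'])/c['f'],1]); return c['p']+r*(z-c['p'][2])/r[2]
def st():
    s=status.read_state(); print('t',s['t'],'p',np.round(s['ee_pos'],4),'rot',np.round(s['ee_rot'],3),'F',np.round(s['wrist_force'],1),'gap',round(s['finger_gap'],4),'q',np.round(s['joint_pos'],2)); return s
def plan(s,target):
    Rt=R.from_rotvec(s['ee_rot']).as_matrix(); return Rt.T@(np.array(target)-s['ee_pos'])/0.03
E
python3 - <<'E'
from h import *
s=st(); print(R.from_rotvec(s['ee_rot']).as_matrix().round(3))
for n in('top','side'):
    c=cap(n); print(n,c['p'],c['attitude'],c['vfov'],c['cx'],c['cy']); cv2.imwrite(f'pics/{n}0.png',c['pixels']); np.save(f'{n}0.npy',cloud(c))
    print((c['depth']>0).mean())
E
```

```text
t 0.0 p [0.1724 0.5481 0.2304] rot [ 2.532e+00  1.858e+00 -2.000e-03] F [-0.1 -0.3 -0.3] gap 0.0854 q [ 1.13  0.31  0.05  1.3  -0.    1.43]
[[ 0.3    0.954 -0.001]
 [ 0.954 -0.3   -0.002]
 [-0.002 -0.    -1.   ]]
top [ 0.28558856 -0.03070213  1.38148372] [-2.1118477   2.11928252 -0.22378745] 50.23870722564812 322.6407561755815 195.0275132343408
0.99599609375
side [ 0.18361427 -0.69076873  0.95084451] [-2.36938837  0.6466488  -0.22771149] 46.762621185906866 322.9416702677275 196.48971620867403
0.9961484375
```

View pics/top0.png

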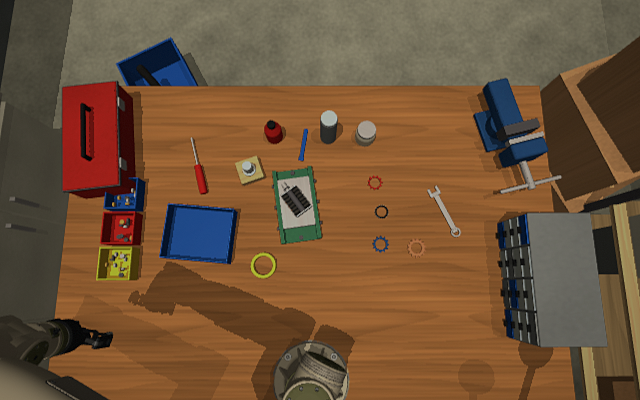

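View pics/side0.png

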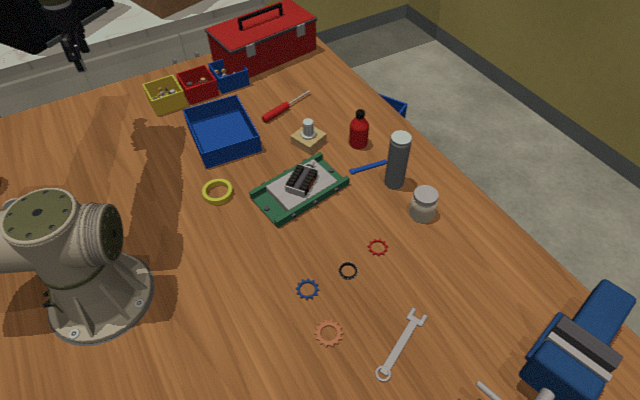

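The top view shows the pedal on the plate at (295,200), the tub at (200,233), the post in its block at (249,169), a red cog11 at (375,183), the lockring at (381,211), a blue cog12 at (380,243) and a copper cog14 at (416,247). The side view shows the same set, with no grey or gold cog.

```bash
cat >> h.py <<'E'
ROI={'top':{'red':(375,183),'lock':(381,211),'blue':(380,243),'copper':(416,247)},'side':{'red':(377,247),'lock':(348,270),'blue':(307,289),'copper':(329,333)}}
HSV={'red':lambda h,s,v:((h<6)|(h>172))&(s>150),'blue':lambda h,s,v:(h>100)&(h<130)&(s>90),'copper':lambda h,s,v:None,'lock':lambda h,s,v:None}
def bg_diff(c):
    lab=cv2.cvtColor(c['pixels'],cv2.COLOR_BGR2LAB).astype(float); return lab
def ring(c,n,name,z=0.007,r=17,uv=None):
    """centre of a flat ring: min enclosing circle/ellipse of pixels unlike the local wood"""
    u0,v0=uv or ROI[n][name]; u0=int(u0);v0=int(v0)
    lab=bg_diff(c)[v0-r:v0+r+1,u0-r:u0+r+1]
    yy,xx=np.mgrid[-r:r+1,-r:r+1]; edge=np.hypot(xx,yy)>r-2
    med=np.median(lab[edge],0); d=np.linalg.norm((lab-med)*[0.5,1,1],axis=2)
    if name=='lock': m=(lab[:,:,0]<55)
    else: m=d>14
    m&=np.hypot(xx,yy)<r
    k,l,stt,_=cv2.connectedComponentsWithStats(m.astype(np.uint8),connectivity=8)
    m=l==1+np.argmax(stt[1:,4])
    pts=np.argwhere(m)[:,::-1].astype(np.float32)+[u0-r,v0-r]
    hull=cv2.convexHull(pts.astype(np.float32)); M=cv2.moments(hull)
    u,v=M['m10']/M['m00'],M['m01']/M['m00']
    w=ray(c,u,v,z)
    W=np.array([ray(c,a,b,z) for a,b in hull[:,0]]); 
    return w[:2],2*np.hypot(*(W-w)[:,:2].T).mean(),m.sum()
E
cat > m.py <<'E'
from h import *
C={n:cap(n) for n in('top','side')}
for n,c in C.items():
    P=cloud(c)
    for k in ROI[n]:
        try:
            w,d,a=ring(c,n,k,0.008 if k=='lock' else .007); print(n,k,w.round(4),'dia',round(d,4),a)
        except Exception as e: print(n,k,e)
# heights
P=cloud(C['top']); px=C['top']['pixels']; hsv=cv2.cvtColor(px,cv2.COLOR_BGR2HSV)
def reg(n,u,v,w): 
    s=(slice(v-w,v+w),slice(u-w,u+w)); return s
green=(hsv[...,0]>50)&(hsv[...,0]<90)&(hsv[...,1]>90); green[:,:260]=0; green[:,340:]=0; green[:150]=0;green[260:]=0
def rect(m,z,c=C['top']):
    pts=np.argwhere(m)[:,::-1]; hull=cv2.convexHull(pts.astype(np.float32))
    W=np.array([ray(c,a,b,z)[:2] for a,b in hull[:,0]]); r=cv2.minAreaRect((W*1000).astype(np.float32)); print(np.round(r[0],1),np.round(r[1],1),round(r[2],2)); return r
print('bed');rect(green,.028); print('z',np.median(P[green][:,2]))
tub=(hsv[...,0]>100)&(hsv[...,0]<130)&(hsv[...,1]>120); tub[:,:150]=0;tub[:,245:]=0;tub[:190]=0;tub[275:]=0
print('tub');rect(tub,.06); print(np.percentile(P[tub][:,2],[5,50,95]))
b=P[145:195,225:270]; m=(abs(b[...,2]-.032)<.008); print('block',b[m][:,:2].min(0),b[m][:,:2].max(0),b[m].mean(0))
m=(b[...,2]>.07); print('post top',b[m].mean(0),np.ptp(b[m],0),m.sum())
q=P[175:225,265:325]; m=q[...,2]>.040; print('pedal',q[m].mean(0),m.sum(),q[m][:,2].max()); rr=cv2.minAreaRect((q[m][:,:2]*1000).astype(np.float32)); print(rr)
cv2.imwrite('pics/crop0.png',cv2.resize(np.hstack([px[150:260,230:340],C['side']['pixels'][150:260,240:350]]),None,fx=3.5,fy=3.5,interpolation=cv2.INTER_NEAREST))
E
python3 m.py
```

```text
top red [ 0.615  -0.2106] dia 0.048 76
top lock [ 0.5168 -0.2296] dia 0.0407 46
top blue [ 0.4112 -0.2229] dia 0.0542 137
top copper [ 0.4038 -0.3102] dia 0.0055 3
side red [ 0.6127 -0.2108] dia 0.05 144
side lock [ 0.515  -0.2295] dia 0.0419 92
side blue [ 0.4096 -0.2227] dia 0.056 246
side copper [ 0.39  -0.364] dia 0.0201 21
bed
[538.6  46.8] [239.2 129.1] 7.71
z 0.012925513510619657
tub
[442.9 347.4] [220.9 169.9] 84.86
[0.00060337 0.00610653 0.06008257]
block [0.60482762 0.15551101] [0.69823647 0.24870369] [0.64791511 0.20034266 0.03327493]
post top [0.60244613 0.17143095 0.25137149] [0.37861795 0.24654747 1.30920853] 92
pedal [0.54280892 0.04899459 0.07157176] 554 1.3814837228890682
((454.3013610839844, 7.303863525390625), (338.62042236328125, 70.49861145019531), 24.45573616027832)
```

View pics/crop0.png

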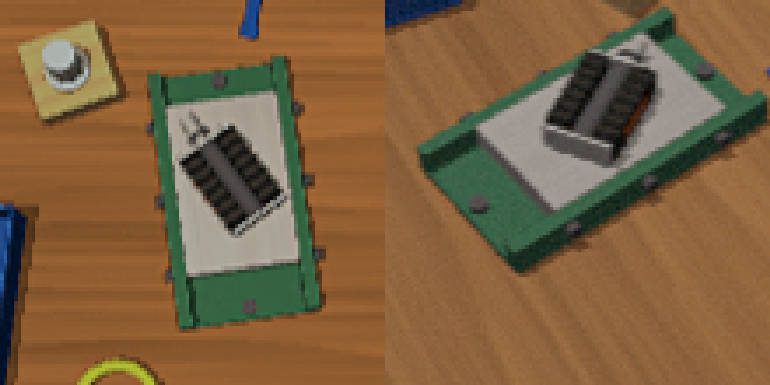

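The crop shows the pedal's four body corners at about (282,196), (297,186), (312,206) and (297,217) in the full picture. The stub points to the upper left, and the post stands in its block.

```bash
cat > m2.py <<'E'
from h import *
for n in('top','side'):
    c=cap(n); P=cloud(c); Z=P[...,2]; ok=c['depth']>0
    def inb(x0,x1,y0,y1,z0,z1): return ok&(P[...,0]>x0)&(P[...,0]<x1)&(P[...,1]>y0)&(P[...,1]<y1)&(Z>z0)&(Z<z1)
    m=inb(.45,.64,-.04,.14,.047,.065); q=P[m]; rr=cv2.minAreaRect((q[:,:2]*1000).astype(np.float32)); print(n,'pedal',q.mean(0).round(4),np.percentile(q[:,2],[5,50,95]).round(4),np.round(rr[0],1),np.round(rr[1],1),round(rr[2],1))
    m=inb(.45,.64,-.04,.14,.033,.045); q=P[m]; print('stub-ish',q.mean(0).round(4),m.sum())
    m=inb(.6,.72,.12,.28,.07,.09); q=P[m]; print('posttop',q.mean(0).round(4),np.ptp(q,0).round(4),m.sum(), ((q.max(0)+q.min(0))/2).round(4))
    m=inb(.6,.72,.12,.28,.026,.036); rr=cv2.minAreaRect((P[m][:,:2]*1000).astype(np.float32)); print('block',np.round(rr[0],1),np.round(rr[1],1),rr[2])
    m=inb(.3,.6,.2,.5,.05,.065); rr=cv2.minAreaRect((P[m][:,:2]*1000).astype(np.float32)); print('tub',np.round(rr[0],1),np.round(rr[1],1),rr[2],np.percentile(P[m][:,2],[50,95]))
    hsv=cv2.cvtColor(c['pixels'],cv2.COLOR_BGR2HSV)
    g=inb(.35,.7,-.1,.2,.022,.034)&(hsv[...,0]>50)&(hsv[...,0]<90)&(hsv[...,1]>90); rr=cv2.minAreaRect((P[g][:,:2]*1000).astype(np.float32)); print('bed',np.round(rr[0],1),np.round(rr[1],1),rr[2])
    u,v=ROI[n]['copper']; lab=bg_diff(c); s=hsv[v-18:v+19,u-18:u+19]; print(s[18,::3].tolist()); print(Z[v-18:v+19:3,u-18:u+19:3].round(3).max())
    cv2.imwrite(f'pics/cop_{n}.png',cv2.resize(c['pixels'][v-25:v+25,u-25:u+25],None,fx=8,fy=8,interpolation=0))
E
python3 m2.py
```

```text
top pedal [0.5453 0.0492 0.0534] [0.0482 0.0535 0.0591] [554.1  55.3] [112.7  58.5] 36.3
stub-ish [0.5491 0.0524 0.0361] 160
posttop [0.6496 0.2015 0.0821] [0.0292 0.0289 0.0179] 82 [0.6499 0.2019 0.0804]
block [653.1 184.4] [ 94.1 128. ] 1.8692151308059692
tub [442.3 353.4] [212.2 170.2] 84.81411743164062 [0.05912338 0.06344955]
bed [538.9  46.9] [239.  129.2] 7.743505001068115
[[14, 171, 145], [14, 171, 145], [14, 172, 144], [14, 173, 109], [12, 155, 174], [14, 170, 141], [14, 170, 141], [14, 171, 142], [13, 154, 159], [13, 163, 144], [14, 170, 138], [14, 174, 132], [14, 169, 131]]
1.381
side pedal [0.5444 0.0481 0.0534] [0.0482 0.0537 0.0578] [554.8  57.4] [119.8  59.5] 37.4
stub-ish [0.5339 0.0313 0.0376] 145
posttop [0.6481 0.2001 0.0803] [0.0303 0.031  0.0164] 96 [0.6502 0.2035 0.0784]
block [649.2 181. ] [122.6  94.2] 89.50849914550781
tub [441.4 354.4] [219.1 170.8] 84.95337677001953 [0.05831783 0.06315556]
bed [537.1  47. ] [238.5 132.3] 7.714282035827637
[[14, 143, 150], [12, 159, 136], [11, 142, 169], [12, 141, 137], [14, 142, 140], [14, 140, 138], [14, 151, 140], [15, 151, 145], [14, 143, 141], [12, 138, 170], [11, 146, 157], [13, 147, 139], [14, 150, 151]]
0.012
```

```bash
cat >> h.py <<'E'
def go(x,y,z,psi=None):
    s=st(); M=R.from_rotvec(s['ee_rot']).as_matrix(); p0=np.degrees(np.arctan2(M[1,0],M[0,0]))
    r=0
    if psi is not None: r=-((psi-p0+180)%360-180)
    M=M@R.from_euler('z',r,degrees=True).as_matrix()
    d=M.T@(np.array([x,y,z])-s['ee_pos'])/.03
    print('psi',round(p0,2),'roll units',round(r/6,2),'lin',d.round(2),'norm',round(np.linalg.norm(d),2),'tilt',np.degrees(np.arccos(-M[2,2])).round(2))
E
python3 -c "
from h import *
go(.5437,.0483,.13,126.8)"
```

```text
t 0.3 p [0.1725 0.5484 0.231 ] rot [ 2.533e+00  1.858e+00 -1.000e-03] F [-0.6  0.4 -0.6] gap 0.0854 q [ 1.13  0.31  0.05  1.3  -0.    1.43]
psi 72.54 roll units -9.04 lin [-20.76  -0.08   3.37] norm 21.03 tilt 0.03
```

>>> {"fn": "carry_out", "kwargs": {"linear": [[0, 0, 0], [0, 0, 0], [0, 0, 0], [0, 0, 0], [0, 0, 0], [0, 0, 0], [0, 0, 0], [0, 0, 0], [0, 0, 0], [-0.9, 0, 0], [-0.9, 0, 0], [-0.9, 0, 0], [-0.9, 0, 0], [-0.9, 0, 0], [-0.9, 0, 0], [-0.9, 0, 0], [-0.9, 0, 0], [-0.9, 0, 0], [-0.9, 0, 0], [-0.9, 0, 0]], "roll": [-1, -1, -1, -1, -1, -1, -1, -1, -1, 0, 0, 0, 0, 0, 0, 0, 0, 0, 0, 0], "jaw": [100, 100, 100, 100, 100, 100, 100, 100, 100, 100, 100, 100, 100, 100, 100, 100, 100, 100, 100, 100]}}

```text
t: 1.97
ee_pos: [0.3648, 0.3128, 0.2291]
ee_rot: [-1.327, -2.847, 0.001]
wrist_force: [1.3, 1.2, -0.5]
finger_gap: 0.0851
```

```bash
python3 -c "
from h import *
go(.5437,.0483,.13,126.8)"
```

```text
t 1.9667 p [0.3648 0.3128 0.2291] rot [-1.327e+00 -2.847e+00  1.000e-03] F [ 1.3  1.2 -0.5] gap 0.0851 q [ 0.54  0.13 -0.19  1.25  0.   -0.16]
psi 130.01 roll units 0.53 lin [-10.63  -0.5    3.3 ] norm 11.14 tilt 0.06
```

>>> {"fn": "carry_out", "kwargs": {"linear": [[0, 0, 0], [0, 0, 0], [-0.9, 0, 0.2], [-0.9, 0, 0.2], [-0.9, 0, 0.3], [-0.9, 0, 0.3], [-0.9, 0, 0.3], [-0.9, 0, 0.3], [-0.9, 0, 0.3], [-0.9, 0, 0.3], [-0.9, 0, 0.3], [-0.9, 0, 0.3], [-0.9, 0, 0.3], [0, 0, 0], [0, 0, 0]], "roll": [0.5, 0, 0, 0, 0, 0, 0, 0, 0, 0, 0, 0, 0, 0, 0], "jaw": [100, 100, 100, 100, 100, 100, 100, 100, 100, 100, 100, 100, 100, 100, 100]}}

```text
t: 3.22
ee_pos: [0.5552, 0.0685, 0.1332]
ee_rot: [1.369, 2.824, 0.007]
wrist_force: [-0.8, -0.7, 0.0]
finger_gap: 0.0857
```

```bash
python3 -c "
from h import *
go(.5437,.0483,.035,126.8)"
```

```text
t 3.2167 p [0.5552 0.0685 0.1332] rot [1.369 2.824 0.007] F [-0.8 -0.7  0. ] gap 0.0857 q [-0.02  0.33 -0.18  1.06  0.   -0.69]
psi 128.27 roll units 0.24 lin [-0.31 -0.73  3.27] norm 3.36 tilt 0.32
```

>>> {"fn": "carry_out", "kwargs": {"linear": [[-0.3, -0.7, 0], [0, 0, 0], [0, 0, 0.6], [0, 0, 0.6], [0, 0, 0.6], [0, 0, 0.6], [0, 0, 0.5], [0, 0, 0.3], [0, 0, 0], [0, 0, 0]], "roll": [0.24, 0, 0, 0, 0, 0, 0, 0, 0, 0], "jaw": [100, 100, 100, 100, 100, 100, 100, 100, 100, 100]}}

```text
t: 4.05
ee_pos: [0.5436, 0.0594, 0.0381]
ee_rot: [1.376, 2.817, 0.015]
wrist_force: [-0.1, -0.2, 0.4]
finger_gap: 0.0852
```

```bash
python3 -c "
from h import *
go(.5437,.0483,.035,126.8)"
```

```text
t 4.05 p [0.5436 0.0594 0.0381] rot [1.376 2.817 0.015] F [-0.1 -0.2  0.4] gap 0.0852 q [-0.04  0.39 -0.35  0.82  0.01 -0.7 ]
psi 127.94 roll units 0.19 lin [-0.3  -0.22  0.1 ] norm 0.38 tilt 0.68
```

>>> {"fn": "carry_out", "kwargs": {"linear": [[-0.3, -0.22, 0.1], [0, 0, 0], [0, 0, 0], [0, 0, 0], [0, 0, 0], [0, 0, 0], [0, 0, 0], [0, 0, 0], [0, 0, 0]], "roll": [0.2, 0, 0, 0, 0, 0, 0, 0, 0], "jaw": [100, 100, 0, 0, 0, 0, 0, 0, 0]}}

```text
t: 4.8
ee_pos: [0.5469, 0.0474, 0.0397]
ee_rot: [1.404, 2.795, 0.02]
wrist_force: [-0.1, -0.9, -2.1]
finger_gap: 0.0564
```

```bash
python3 -c "
from h import *
go(.5437,.0483,.14,174.8)"
```

```text
t 4.8 p [0.5469 0.0474 0.0397] rot [1.404 2.795 0.02 ] F [-0.1 -0.9 -2.1] gap 0.0564 q [-0.06  0.38 -0.35  0.82  0.01 -0.7 ]
psi 126.65 roll units -8.02 lin [ 0.05  0.04 -3.34] norm 3.34 tilt 1.05
```

>>> {"fn": "carry_out", "kwargs": {"linear": [[0, 0, -0.4], [0, 0, -0.7], [0, 0, -0.8], [0, 0, -0.8], [0, 0, -0.7], [0, 0, 0], [0, 0, 0], [0, 0, 0], [0, 0, 0], [0, 0, 0], [0, 0, 0], [0, 0, 0], [0, 0, 0]], "roll": [0, 0, 0, 0, 0, -1, -1, -1, -1, -1, -1, -1, -0.8], "jaw": [0, 0, 0, 0, 0, 0, 0, 0, 0, 0, 0, 0, 0]}}

```text
t: 5.88
ee_pos: [0.5412, 0.0475, 0.1427]
ee_rot: [0.118, 3.132, 0.01]
wrist_force: [-0.2, -0.4, -2.0]
finger_gap: 0.0564
```

```bash
python3 -c "
from h import *
go(.4425,.352,.14,174.8)"
```

```text
t 5.8833 p [0.5412 0.0475 0.1427] rot [0.118 3.132 0.01 ] F [-0.2 -0.4 -2. ] gap 0.0564 q [-0.06  0.29 -0.21  1.07  0.01 -1.56]
psi 175.67 roll units 0.14 lin [4.2  9.81 0.13] norm 10.67 tilt 0.57
```

>>> {"fn": "carry_out", "kwargs": {"linear": [[0.35, 0.8, 0], [0.35, 0.8, 0], [0.35, 0.8, 0], [0.35, 0.8, 0], [0.35, 0.8, 0], [0.35, 0.8, 0], [0.35, 0.8, 0], [0.35, 0.8, 0], [0.35, 0.8, 0], [0.35, 0.8, 0], [0.35, 0.8, 0], [0.35, 0.8, 0], [0.1, 0.2, 0], [0, 0, 0], [0, 0, 0]], "roll": [0, 0, 0, 0, 0, 0, 0, 0, 0, 0, 0, 0, 0, 0, 0], "jaw": [0, 0, 0, 0, 0, 0, 0, 0, 0, 0, 0, 0, 0, 0, 0]}}

```text
t: 7.13
ee_pos: [0.4268, 0.362, 0.1383]
ee_rot: [0.116, 3.138, 0.004]
wrist_force: [0.2, -0.9, -0.8]
finger_gap: 0.0565
```

```bash
python3 -c "
from h import *
go(.4425,.352,.035,174.8)"
```

```text
t 7.1333 p [0.4268 0.362  0.1383] rot [0.116 3.138 0.004] F [ 0.2 -0.9 -0.8] gap 0.0565 q [ 0.56  0.33 -0.17  1.07  0.   -0.94]
psi 175.76 roll units 0.16 lin [-0.55 -0.29  3.44] norm 3.5 tilt 0.16
```

>>> {"fn": "carry_out", "kwargs": {"linear": [[-0.5, -0.3, 0], [0, 0, 0.5], [0, 0, 0.6], [0, 0, 0.6], [0, 0, 0.6], [0, 0, 0.6], [0, 0, 0.5], [0, 0, 0.2], [0, 0, 0], [0, 0, 0], [0, 0, 0], [0, 0, 0], [0, 0, 0], [0, 0, -0.5], [0, 0, -0.9], [0, 0, -0.9], [0, 0, -0.9], [0, 0, -0.6]], "roll": [0.1, 0, 0, 0, 0, 0, 0, 0, 0, 0, 0, 0, 0, 0, 0, 0, 0, 0], "jaw": [0, 0, 0, 0, 0, 0, 0, 0, 0, 80, 80, 80, 80, 80, 80, 80, 80, 80]}}

```text
t: 8.63
ee_pos: [0.4479, 0.3398, 0.1481]
ee_rot: [0.156, 3.132, 0.001]
wrist_force: [1.3, -0.5, 0.2]
finger_gap: 0.0681
```

```bash
python3 - <<'E'
from h import *
go(.65,.202,.15,97.7)
for n in('top','side'):
    c=cap(n); P=cloud(c); Z=P[...,2]; ok=c['depth']>0; cv2.imwrite(f'pics/{n}1.png',c['pixels'])
    m=ok&(P[...,0]>.6)&(P[...,0]<.72)&(P[...,1]>.12)&(P[...,1]<.28)&(Z>.07)&(Z<.09); q=P[m]; print(n,'post',((q.max(0)+q.min(0))/2).round(4),np.ptp(q,0).round(4))
    # bright low-saturation post top
    hsv=cv2.cvtColor(c['pixels'],cv2.COLOR_BGR2HSV); near=cv2.dilate(m.astype(np.uint8),np.ones((9,9)))>0
    w=near&(hsv[...,1]<60)&(hsv[...,2]>120); print(np.argwhere(w).min(0),np.argwhere(w).max(0),w.sum())
E
```

```text
t 8.6333 p [0.4479 0.3398 0.1481] rot [1.560e-01 3.132e+00 1.000e-03] F [ 1.3 -0.5  0.2] gap 0.0681 q [ 0.51  0.32 -0.15  1.1  -0.   -0.96]
psi 174.3 roll units 12.77 lin [-5.45  6.06 -0.03] norm 8.15 tilt 0.32
top post [0.6497 0.2017 0.0808] [0.0277 0.0284 0.0172]
[161 242] [175 254] 108
side post [0.6496 0.202  0.0797] [0.0286 0.031  0.0192]
[118 301] [132 314] 65
```

View pics/side1.png

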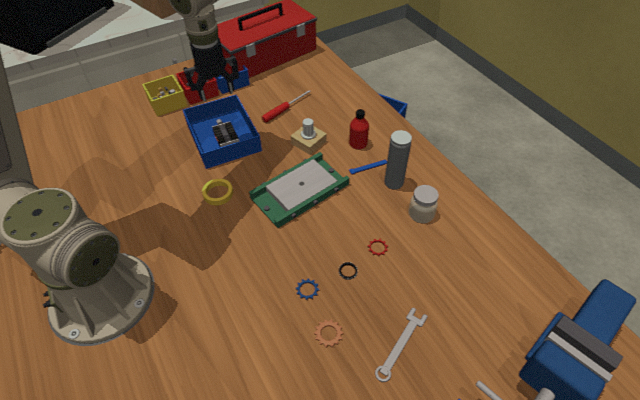

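The side view shows the pedal lying in the tub at (227,130) and the post still in its block at (308,128). The cogs are unmoved, and a dark spot on the plate at (302,183) is probably the hole.

>>> {"fn": "carry_out", "kwargs": {"linear": [[0, 0, 0], [0, 0, 0], [0, 0, 0], [0, 0, 0], [0, 0, 0], [0, 0, 0], [0, 0, 0], [0, 0, 0], [0, 0, 0], [0, 0, 0], [0, 0, 0], [0, 0, 0], [0, 0, 0]], "roll": [1, 1, 1, 1, 1, 1, 1, 1, 1, 1, 1, 1, 0.3], "jaw": [80, 80, 80, 80, 80, 80, 80, 80, 80, 80, 80, 80, 80]}}

```text
t: 9.82
ee_pos: [0.4493, 0.3426, 0.1508]
ee_rot: [2.076, 2.346, 0.025]
wrist_force: [-0.4, 0.1, 1.0]
finger_gap: 0.0687
```

```bash
python3 - <<'E'
from h import *
go(.65,.202,.15,97.7)
c=cap('top'); px=c['pixels']; g=cv2.cvtColor(px,cv2.COLOR_BGR2GRAY).astype(float)
for n in('top','side'):
    c=cap(n); hsv=cv2.cvtColor(c['pixels'],cv2.COLOR_BGR2HSV); th=np.radians(7.73)
    # plate pixels: map to bed frame
    v,u=np.mgrid[:400,:640]; r=np.dstack([(u-c['cx'])/c['f'],(v-c['cy'])/c['f'],np.ones((400,640))])@c['R'].T
    W=c['p']+r*((.028-c['p'][2])/r[...,2])[...,None]
    d=W[...,:2]-[.538,.047]; bx=d@[np.cos(th),np.sin(th)]; by=d@[-np.sin(th),np.cos(th)]
    g=cv2.cvtColor(c['pixels'],cv2.COLOR_BGR2GRAY).astype(float); m=(abs(bx)<.045)&(abs(by)<.03)
    med=np.median(g[m]); k=m&(g<med-25); w=(med-g)*k
    print(n,med,k.sum(),'hole bed xy',(bx*w).sum()/w.sum(),(by*w).sum()/w.sum(),g[k].min() if k.any() else 0)
    gr=(hsv[...,0]>50)&(hsv[...,0]<90)&(hsv[...,1]>90)&(abs(bx)<.06)&(abs(by)<.08)
    for sgn in(1,-1):
        q=by[gr&(by*sgn>0)]; print(np.percentile(q,[2,98]))
    cv2.imwrite(f'pics/plate_{n}.png',cv2.resize(c['pixels'][150:260,240:350],None,fx=5,fy=5,interpolation=0))
E
```

```text
t 9.8167 p [0.4493 0.3426 0.1508] rot [2.076 2.346 0.025] F [-0.4  0.1  1. ] gap 0.0687 q [ 0.51  0.32 -0.15  1.09 -0.    0.39]
psi 97.0 roll units -0.12 lin [-5.54  6.    0.11] norm 8.17 tilt 1.04
top 160.0 19 hole bed xy 0.008550961348956788 0.0001713549442264753 62.0
[0.05353929 0.06377046]
[-0.06421576 -0.00372623]
side 154.0 19 hole bed xy 0.00730147223201233 0.0024640789285994076 67.0
[0.05819328 0.06544564]
[-0.07671631 -0.05218405]
```

View pics/plate_side.png

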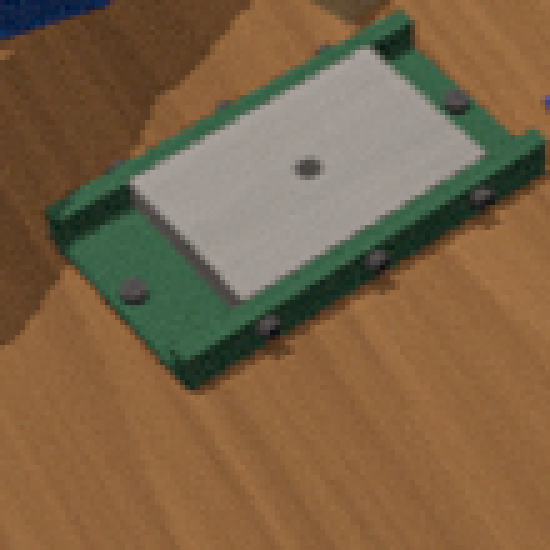

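The crop shows one dark round spot at (308,167) in the crop, which is the hole at about bed x=+8 mm. I will still slide the tip to it.

>>> {"fn": "carry_out", "kwargs": {"linear": [[-0.6, 0.6, 0], [-0.6, 0.7, 0], [-0.6, 0.7, 0], [-0.6, 0.7, 0], [-0.6, 0.7, 0], [-0.6, 0.7, 0], [-0.6, 0.7, 0], [-0.6, 0.6, 0], [-0.5, 0.5, 0], [0, 0, 0], [0, 0, 0]], "roll": [-0.1, 0, 0, 0, 0, 0, 0, 0, 0, 0, 0], "jaw": [90, 90, 90, 90, 90, 90, 90, 90, 90, 90, 90]}}

```text
t: 10.88
ee_pos: [0.6552, 0.206, 0.1511]
ee_rot: [2.03, 2.386, 0.026]
wrist_force: [-0.4, 0.9, -0.2]
finger_gap: 0.0769
```

```bash
python3 - <<'E'
from h import *
go(.65,.202,.1,97.7)
E
```

```text
t 10.8833 p [0.6552 0.206  0.1511] rot [2.03  2.386 0.026] F [-0.4  0.9 -0.2] gap 0.0769 q [0.19 0.55 0.21 1.21 0.   0.03]
psi 99.23 roll units 0.26 lin [-0.12 -0.22  1.7 ] norm 1.72 tilt 1.05
```

>>> {"fn": "carry_out", "kwargs": {"linear": [[-0.12, -0.2, 0], [0, 0, 0.5], [0, 0, 0.6], [0, 0, 0.4], [0, 0, 0]], "roll": [0.2, 0, 0, 0, 0], "jaw": [90, 90, 90, 90, 90]}}

```text
t: 11.3
ee_pos: [0.6461, 0.2033, 0.1056]
ee_rot: [2.054, 2.366, 0.026]
wrist_force: [0.1, -0.3, -1.1]
finger_gap: 0.0767
```

```bash
python3 - <<'E'
from h import *
go(.65,.202,.042,97.7)
E
```

```text
t 11.3 p [0.6461 0.2033 0.1056] rot [2.054 2.366 0.026] F [ 0.1 -0.3 -1.1] gap 0.0767 q [0.18 0.55 0.1  1.1  0.   0.04]
psi 98.07 roll units 0.06 lin [-0.07  0.08  2.12] norm 2.13 tilt 1.05
```

>>> {"fn": "carry_out", "kwargs": {"linear": [[-0.06, 0.1, 0.4], [0, 0, 0.5], [0, 0, 0.5], [0, 0, 0.4], [0, 0, 0.25], [0, 0, 0]], "roll": [0.05, 0, 0, 0, 0, 0], "jaw": [90, 90, 90, 90, 90, 90]}}

```text
t: 11.8
ee_pos: [0.648, 0.2053, 0.0441]
ee_rot: [2.056, 2.362, 0.03]
wrist_force: [0.5, -0.2, -0.7]
finger_gap: 0.0769
```

```bash
python3 - <<'E'
from h import *
go(.65,.202,.042,97.7)
E
```

```text
t 11.8 p [0.648  0.2053 0.0441] rot [2.056 2.362 0.03 ] F [ 0.5 -0.2 -0.7] gap 0.0769 q [0.19 0.6  0.02 0.97 0.   0.05]
psi 97.93 roll units 0.04 lin [-0.12  0.05  0.07] norm 0.14 tilt 1.22
```

>>> {"fn": "carry_out", "kwargs": {"linear": [[-0.1, 0.05, 0.03], [0, 0, 0], [0, 0, 0], [0, 0, 0], [0, 0, 0], [0, 0, 0], [0, 0, 0], [0, 0, 0], [0, 0, 0], [0, 0, 0]], "roll": [0, 0, 0, 0, 0, 0, 0, 0, 0, 0], "jaw": [90, 0, 0, 0, 0, 0, 0, 0, 0, 0]}}

```text
t: 12.63
ee_pos: [0.6519, 0.2029, 0.047]
ee_rot: [2.054, 2.36, 0.036]
wrist_force: [0.1, -0.1, -0.4]
finger_gap: 0.0291
```

```bash
python3 - <<'E'
from h import *
go(.65,.202,.12,97.7)
s=status.read_state(); print(s['torque'])
E
```

```text
t 12.6333 p [0.6519 0.2029 0.047 ] rot [2.054 2.36  0.036] F [ 0.1 -0.1 -0.4] gap 0.0291 q [0.18 0.6  0.03 0.97 0.   0.04]
psi 97.93 roll units 0.04 lin [-0.01 -0.   -2.43] norm 2.43 tilt 1.5
[-0.0532104   0.02283394  0.0005732 ]
```

>>> {"fn": "carry_out", "kwargs": {"linear": [[0, 0, -0.3], [0, 0, -0.5], [0, 0, -0.6], [0, 0, -0.6], [0, 0, -0.6], [0, 0, -0.3], [0, 0, 0]], "roll": [0, 0, 0, 0, 0, 0, 0], "jaw": [0, 0, 0, 0, 0, 0, 0]}}

```text
t: 13.22
ee_pos: [0.6478, 0.2017, 0.1381]
ee_rot: [2.056, 2.362, 0.03]
wrist_force: [0.1, -0.6, -0.6]
finger_gap: 0.0283
```

```bash
python3 - <<'E'
from h import *
go(.53,.0462,.12,97.7)
E
```

```text
t 13.2167 p [0.6478 0.2017 0.1381] rot [2.056 2.362 0.03 ] F [ 0.1 -0.6 -0.6] gap 0.0283 q [0.18 0.53 0.15 1.17 0.   0.04]
psi 97.93 roll units 0.04 lin [-4.61 -4.6   0.48] norm 6.53 tilt 1.23
```

>>> {"fn": "carry_out", "kwargs": {"linear": [[-0.4, -0.4, 0], [-0.6, -0.6, 0], [-0.6, -0.6, 0], [-0.6, -0.6, 0], [-0.6, -0.6, 0], [-0.6, -0.6, 0], [-0.6, -0.6, 0], [-0.4, -0.4, 0], [0, 0, 0], [0, 0, 0]], "roll": [0, 0, 0, 0, 0, 0, 0, 0, 0, 0], "jaw": [0, 0, 0, 0, 0, 0, 0, 0, 0, 0]}}

```text
t: 14.05
ee_pos: [0.5282, 0.0484, 0.1284]
ee_rot: [2.055, 2.367, 0.028]
wrist_force: [0.7, -0.1, -0.7]
finger_gap: 0.0288
```

```bash
python3 - <<'E'
from h import *
go(.53,.0462,.075,97.7)
for n in('top','side'):
    c=cap(n); cv2.imwrite(f'pics/{n}2.png',cv2.resize(c['pixels'][110:230,230:350],None,fx=4.5,fy=4.5,interpolation=0))
a=cv2.imread('pics/top2.png');b=cv2.imread('pics/side2.png'); cv2.imwrite('pics/two2.png',cv2.resize(np.hstack([a,b]),(800,400)))
E
```

```text
t 14.05 p [0.5282 0.0484 0.1284] rot [2.055 2.367 0.028] F [ 0.7 -0.1 -0.7] gap 0.0288 q [-0.07  0.27 -0.27  1.01  0.01 -0.21]
psi 98.08 roll units 0.06 lin [-0.09  0.02  1.78] norm 1.78 tilt 1.1
```

View pics/two2.png

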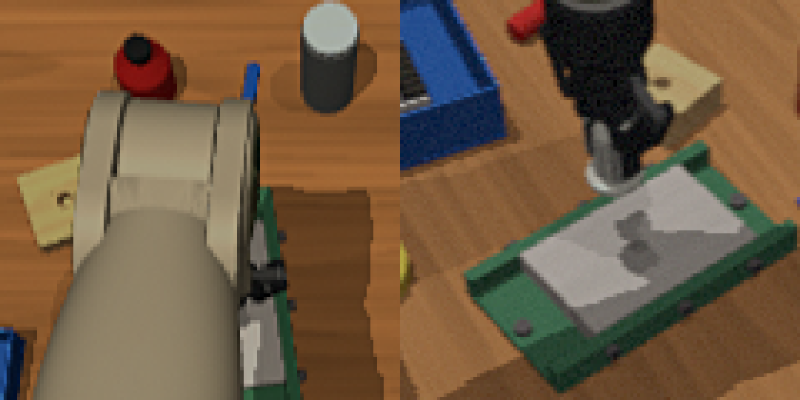

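The right half shows the post held in the jaws above the plate, with its flange at (612,180) and the emptied block behind it.

>>> {"fn": "carry_out", "kwargs": {"linear": [[-0.08, 0, 0.4], [0, 0, 0.5], [0, 0, 0.5], [0, 0, 0.4], [0, 0, 0.2], [0, 0, 0]], "roll": [0.05, 0, 0, 0, 0, 0], "jaw": [0, 0, 0, 0, 0, 0]}}

```text
t: 14.65
ee_pos: [0.5368, 0.0519, 0.0668]
ee_rot: [2.049, 2.366, 0.037]
wrist_force: [-0.6, 0.7, -0.8]
finger_gap: 0.0287
```

```bash
python3 - <<'E'
from h import *
go(.53,.0462,.06,97.7)
E
```

```text
t 14.65 p [0.5368 0.0519 0.0668] rot [2.049 2.366 0.037] F [-0.6  0.7 -0.8] gap 0.0287 q [-0.06  0.33 -0.35  0.86  0.01 -0.2 ]
psi 98.23 roll units 0.09 lin [-0.16 -0.25  0.22] norm 0.37 tilt 1.49
```

>>> {"fn": "carry_out", "kwargs": {"linear": [[-0.16, -0.35, 0], [0, 0, 0], [0, 0, 0.1], [0, 0, 0]], "roll": [0.08, 0, 0, 0], "jaw": [0, 0, 0, 0]}}

```text
t: 14.98
ee_pos: [0.5295, 0.0477, 0.0641]
ee_rot: [2.055, 2.36, 0.039]
wrist_force: [0.2, 0.7, -1.4]
finger_gap: 0.0287
```

```bash
cat >> h.py <<'E'
def bed(off=-.0019):
    s=status.read_state(); th=np.radians(7.73); d=s['ee_pos'][:2]-np.array([.538,.047]); print('bed frame TCP mm',np.round(1e3*np.array([d@[np.cos(th),np.sin(th)],d@[-np.sin(th),np.cos(th)]]),1),'z',round(1e3*s['ee_pos'][2],1))
E
python3 - <<'E'
from h import *
go(.53,.0462,.06,97.7);bed()
E
```

```text
t 14.9833 p [0.5295 0.0477 0.0641] rot [2.055 2.36  0.039] F [ 0.2  0.7 -1.4] gap 0.0287 q [-0.07  0.32 -0.37  0.85  0.01 -0.21]
psi 97.93 roll units 0.04 lin [-0.05  0.01  0.14] norm 0.15 tilt 1.6
bed frame TCP mm [-8.3  1.8] z 64.1
```

>>> {"fn": "carry_out", "kwargs": {"linear": [[-0.05, 0, 0.08], [0, 0, 0.08], [0, 0, 0.05]], "roll": [0, 0, 0], "jaw": [0, 0, 0]}}

```text
t: 15.23
ee_pos: [0.5324, 0.0467, 0.0589]
ee_rot: [2.051, 2.359, 0.043]
wrist_force: [-0.3, -0.3, -1.4]
finger_gap: 0.0286
```

```bash
python3 -c "
from h import *
bed()"
```

```text
bed frame TCP mm [-5.6  0.4] z 58.9
```

>>> {"fn": "carry_out", "kwargs": {"linear": [[0, -0.06, 0.04], [0, -0.04, 0.05], [0, 0, 0.05]], "roll": [0, 0, 0], "jaw": [0, 0, 0]}}

```text
t: 15.48
ee_pos: [0.5319, 0.0465, 0.0572]
ee_rot: [2.049, 2.356, 0.049]
wrist_force: [-6.7, -0.2, 15.7]
finger_gap: 0.0285
```

```bash
python3 -c "
from h import *
bed();st()"
```

```text
bed frame TCP mm [-6.1  0.3] z 57.2
t 15.4833 p [0.5319 0.0465 0.0572] rot [2.049 2.356 0.049] F [-6.7 -0.2 15.7] gap 0.0285 q [-0.07  0.33 -0.39  0.82  0.01 -0.21]
```

>>> {"fn": "carry_out", "kwargs": {"linear": [[0, 0.08, 0.03], [0, 0.08, 0.03], [0, 0.08, 0.03], [0, 0.08, 0.03]], "roll": [0, 0, 0, 0], "jaw": [0, 0, 0, 0]}}

```text
t: 15.82
ee_pos: [0.5378, 0.0473, 0.0571]
ee_rot: [2.05, 2.357, 0.043]
wrist_force: [-1.4, -0.6, 3.1]
finger_gap: 0.0283
```

```bash
python3 -c "
from h import *
bed();go(.53,.0462,.06,97.7)"
```

```text
bed frame TCP mm [-0.1  0.4] z 57.1
t 15.8167 p [0.5378 0.0473 0.0571] rot [2.05  2.357 0.043] F [-1.4 -0.6  3.1] gap 0.0283 q [-0.07  0.34 -0.37  0.83  0.01 -0.21]
psi 97.97 roll units 0.05 lin [-0.   -0.26 -0.11] norm 0.28 tilt 1.86
```

>>> {"fn": "carry_out", "kwargs": {"linear": [[0, 0.06, 0.05], [0, 0.06, 0.05], [0, 0.06, 0.05], [0, 0.05, 0.05]], "roll": [0, 0, 0, 0], "jaw": [0, 0, 0, 0]}}

```text
t: 16.15
ee_pos: [0.5455, 0.0482, 0.0509]
ee_rot: [2.05, 2.357, 0.043]
wrist_force: [-4.0, -2.3, 2.0]
finger_gap: 0.0285
```

```bash
python3 -c "
from h import *
bed();go(.53,.0462,.06,97.7)"
```

```text
bed frame TCP mm [7.6 0.2] z 50.9
t 16.15 p [0.5455 0.0482 0.0509] rot [2.05  2.357 0.043] F [-4.  -2.3  2. ] gap 0.0285 q [-0.06  0.36 -0.36  0.82  0.01 -0.2 ]
psi 97.97 roll units 0.04 lin [ 0.   -0.51 -0.32] norm 0.6 tilt 1.87
```

>>> {"fn": "carry_out", "kwargs": {"linear": [[0, -0.03, 0.1], [0, -0.03, 0.12], [0, -0.03, 0.12]], "roll": [0, 0, 0], "jaw": [0, 0, 0]}}

```text
t: 16.4
ee_pos: [0.5441, 0.0481, 0.0418]
ee_rot: [2.049, 2.356, 0.045]
wrist_force: [-15.9, 1.9, 56.1]
finger_gap: 0.0282
```

```bash
python3 -c "
from h import *
bed();st();print(status.read_state()['torque'])"
```

```text
bed frame TCP mm [6.2 0.3] z 41.8
t 16.4 p [0.5441 0.0481 0.0418] rot [2.049 2.356 0.045] F [-15.9   1.9  56.1] gap 0.0282 q [-0.07  0.37 -0.37  0.8   0.01 -0.2 ]
[1.46973811e-01 3.01797333e+00 1.69507075e-03]
```

>>> {"fn": "carry_out", "kwargs": {"linear": [[0, 0, -0.03], [0, 0, 0], [0, 0, 0], [0, 0, 0], [0, 0, 0], [0, 0, -0.3], [0, 0, -0.6], [0, 0, -0.7], [0, 0, -0.7], [0, 0, -0.7], [0, 0, -0.4], [0, 0, 0]], "roll": [0, 0, 0, 0, 0, 0, 0, 0, 0, 0, 0, 0], "jaw": [0, 100, 100, 100, 100, 100, 100, 100, 100, 100, 100, 100]}}

```text
t: 17.4
ee_pos: [0.5388, 0.0473, 0.1489]
ee_rot: [2.051, 2.359, 0.043]
wrist_force: [1.5, 0.3, -0.0]
finger_gap: 0.0854
```

```bash
cat > m3.py <<'E'
from h import *
C={n:cap(n) for n in('top','side')}
for n,c in C.items():
    P=cloud(c); ok=c['depth']>0
    m=ok&(np.hypot(P[...,0]-.546,P[...,1]-.048)<.035)&(P[...,2]>.064)&(P[...,2]<.09); q=P[m]
    if len(q)>5: print(n,'post',((q.max(0)+q.min(0))/2).round(4),np.ptp(q,0).round(4),'topz',np.percentile(q[:,2],[50,90]).round(4),m.sum())
    for k in ROI[n]:
        try:
            w,d,a=ring(c,n,k,0.008 if k=='lock' else .007); print(n,k,w.round(4),'dia',round(d,4),a)
        except Exception as e: print(n,k,e)
E
python3 - <<'E'
from h import *
go(.404,-.31,.15,0); go(.404,-.31,.15,180)
exec(open('m3.py').read())
c=C['side']; cv2.imwrite('pics/s3.png',c['pixels'])
E
```

```text
t 17.4 p [0.5388 0.0473 0.1489] rot [2.051 2.359 0.043] F [ 1.5  0.3 -0. ] gap 0.0854 q [-0.07  0.26 -0.23  1.05  0.01 -0.21]
psi 97.99 roll units 16.33 lin [-4.49 11.91 -0.29] norm 12.73 tilt 1.78
t 17.4 p [0.5388 0.0473 0.1489] rot [2.051 2.359 0.043] F [ 1.5  0.3 -0. ] gap 0.0854 q [-0.07  0.26 -0.23  1.05  0.01 -0.21]
psi 97.99 roll units -13.67 lin [  4.49 -11.91  -0.29] norm 12.73 tilt 1.78
top red [ 0.615  -0.2106] dia 0.048 76
top lock [ 0.5168 -0.2296] dia 0.0407 48
top blue [ 0.411  -0.2226] dia 0.0535 134
top copper [ 0.4028 -0.3102] dia 0.0065 4
side post [0.5438 0.0497 0.0745] [0.0307 0.0306 0.0207] topz [0.0786 0.0818] 124
side red [ 0.6132 -0.2102] dia 0.05 146
side lock [ 0.515  -0.2297] dia 0.0419 87
side blue [ 0.4095 -0.2226] dia 0.056 248
side copper [ 0.39  -0.364] dia 0.0201 21
```

View pics/s3.png

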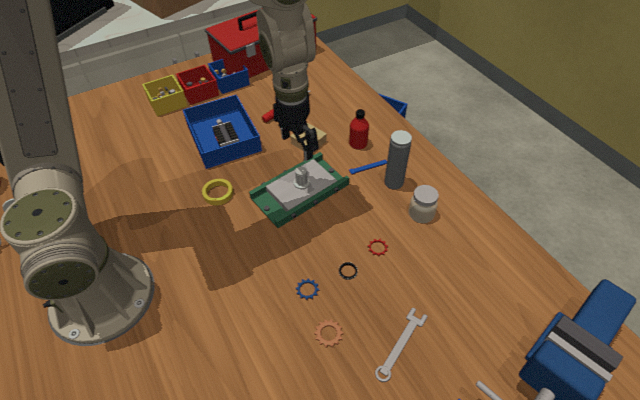

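The side view shows the post standing upright on the plate at (302,178). All four rings are unmoved and the pedal is in the tub.

```bash
cat >> h.py <<'E'
def copper(c,u0,v0,r=20,show=None):
    s=c['pixels'][v0-r:v0+r+1,u0-r:u0+r+1]; lab=cv2.cvtColor(s,cv2.COLOR_BGR2LAB).astype(float); med=np.median(lab.reshape(-1,3),0)
    yy,xx=np.mgrid[-r:r+1,-r:r+1]
    m=((lab[...,0]-med[0])*.5+(lab[...,1]-med[1])>8)&(np.hypot(xx,yy)<r)
    m=cv2.morphologyEx(m.astype(np.uint8),cv2.MORPH_CLOSE,np.ones((2,2)))
    k,l,stt,_=cv2.connectedComponentsWithStats(m,connectivity=8); m=l==1+np.argmax(stt[1:,4])
    hull=cv2.convexHull((np.argwhere(m)[:,::-1]+[u0-r,v0-r]).astype(np.float32)); M=cv2.moments(hull); u,v=M['m10']/M['m00'],M['m01']/M['m00']
    w=ray(c,u,v,.007); W=np.array([ray(c,a,b,.007) for a,b in hull[:,0]])
    return w[:2],2*np.hypot(*(W-w)[:,:2].T).mean(),m.sum()
E
python3 - <<'E'
from h import *
for n in('top','side'): print(n,*copper(cap(n),*ROI[n]['copper']))
E
```

```text
top [ 0.39495102 -0.34187489] 0.0561826967849573 106
side [ 0.3991529  -0.33906953] 0.057588346379399594 268
```

>>> {"fn": "carry_out", "kwargs": {"linear": [[0, 0, 0], [0, 0, 0], [0, 0, 0]], "roll": [0.7, 0.6, 0], "jaw": [100, 100, 100]}}

```text
t: 17.85
ee_pos: [0.5339, 0.0476, 0.1407]
ee_rot: [2.222, 2.216, 0.031]
wrist_force: [0.2, 0.6, -0.4]
finger_gap: 0.0854
```

```bash
python3 -c "
from h import *
go(.397,-.3405,.12,90); print(R.from_rotvec(status.read_state()['ee_rot']).as_matrix()[:,2])"
```

```text
t 17.85 p [0.5339 0.0476 0.1407] rot [2.222 2.216 0.031] F [ 0.2  0.6 -0.4] gap 0.0854 q [-0.07  0.27 -0.24  1.04  0.01 -0.07]
psi 89.86 roll units -0.02 lin [-12.94  -4.57   0.47] norm 13.74 tilt 1.14
[ 0.0162403   0.01149857 -0.999802  ]
```

>>> {"fn": "carry_out", "kwargs": {"linear": [[-0.5, -0.2, 0], [-0.85, -0.3, 0], [-0.85, -0.3, 0], [-0.85, -0.3, 0], [-0.85, -0.3, 0], [-0.85, -0.3, 0], [-0.85, -0.3, 0], [-0.85, -0.3, 0], [-0.85, -0.3, 0], [-0.85, -0.3, 0], [-0.85, -0.3, 0], [-0.85, -0.3, 0], [-0.85, -0.3, 0], [-0.85, -0.3, 0], [-0.85, -0.3, 0], [-0.6, -0.2, 0], [0, 0, 0], [0, 0, 0]], "roll": [0, 0, 0, 0, 0, 0, 0, 0, 0, 0, 0, 0, 0, 0, 0, 0, 0, 0], "jaw": [100, 100, 100, 100, 100, 100, 100, 100, 100, 100, 100, 100, 100, 100, 100, 100, 100, 100]}}

```text
t: 19.35
ee_pos: [0.385, -0.3556, 0.1126]
ee_rot: [-2.162, -2.24, -0.021]
wrist_force: [0.3, 0.4, -0.0]
finger_gap: 0.0855
```

```bash
python3 -c "
from h import *
go(.397,-.3405,.06,90); 
for n in('top','side'): print(n,*copper(cap(n),*ROI[n]['copper']))"
```

```text
t 19.35 p [ 0.385  -0.3556  0.1126] rot [-2.162 -2.24  -0.021] F [ 0.3  0.4 -0. ] gap 0.0855 q [-0.9   0.31 -0.27  1.03  0.01 -0.94]
psi 92.03 roll units 0.34 lin [0.45 0.42 1.76] norm 1.87 tilt 1.78
top [ 0.35594439 -0.37653094] 0.044410626485619324 68
side [ 0.39086799 -0.34831056] 0.06884377243112644 309
```

```bash
python3 - <<'E'
from h import *
for n in('top','side'):
    c=cap(n); c['pixels']=cv2.imread(f'pics/{n}0.png'); u,v=ROI[n]['copper']
    print(n,ray(c,u,v,.007),*copper(c,u,v))
    a=cv2.resize(c['pixels'][v-25:v+25,u-25:u+25],(400,400),interpolation=0); cv2.imwrite(f'pics/c_{n}.png',a)
cv2.imwrite('pics/cop.png',np.hstack([cv2.imread('pics/c_top.png'),cv2.imread('pics/c_side.png')]))
E
```

```text
top [ 0.40053715 -0.33797955  0.007     ] [ 0.39495102 -0.34187489] 0.0561826967849573 102
side [ 0.39869371 -0.33881075  0.007     ] [ 0.3991529  -0.33906953] 0.057588346379399594 267
```

View pics/cop.png

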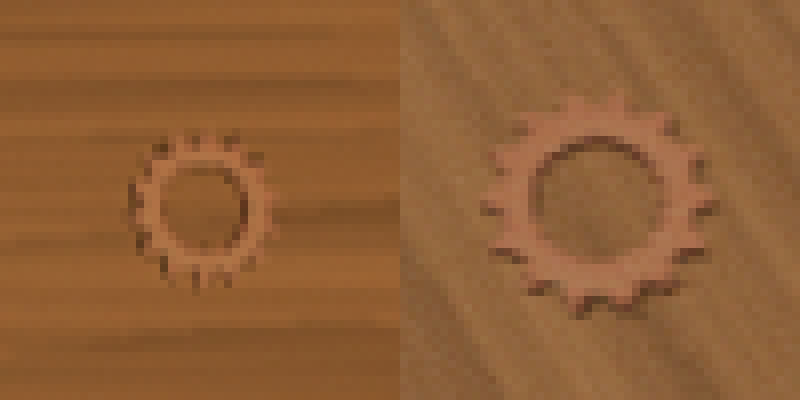

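The copper cog's centre is at about (416,247.5) in the top view and (328,333) in the side view, which gives (0.399,-0.339) from both.

>>> {"fn": "carry_out", "kwargs": {"linear": [[0.45, 0.45, 0], [0.05, 0.02, 0.3], [0, 0, 0.5], [0, 0, 0.5], [0, 0, 0.3], [0, 0, 0]], "roll": [0.3, 0, 0, 0, 0, 0], "jaw": [100, 100, 100, 100, 100, 100]}}

```text
t: 20.05
ee_pos: [0.4019, -0.3319, 0.0647]
ee_rot: [-2.184, -2.224, -0.019]
wrist_force: [0.7, 0.6, -0.1]
finger_gap: 0.0854
```

```bash
python3 -c "
from h import *
go(.399,-.339,.006,90)"
```

```text
t 20.05 p [ 0.4019 -0.3319  0.0647] rot [-2.184 -2.224 -0.019] F [ 0.7  0.6 -0.1] gap 0.0854 q [-0.85  0.34 -0.34  0.91  0.01 -0.87]
psi 91.02 roll units 0.17 lin [-0.29 -0.08  1.95] norm 1.97 tilt 1.56
```

>>> {"fn": "carry_out", "kwargs": {"linear": [[-0.25, -0.1, 0.3], [0, 0, 0.4], [0, 0, 0.4], [0, 0, 0.3], [0, 0, 0.1], [0, 0, 0]], "roll": [0.15, 0, 0, 0, 0, 0], "jaw": [90, 90, 90, 90, 90, 90]}}

```text
t: 20.55
ee_pos: [0.3988, -0.3405, 0.0177]
ee_rot: [-2.204, -2.208, -0.017]
wrist_force: [-0.8, -0.9, 0.2]
finger_gap: 0.0768
```

```bash
python3 -c "
from h import *
go(.399,-.339,.006,90)"
```

```text
t 20.55 p [ 0.3988 -0.3405  0.0177] rot [-2.204 -2.208 -0.017] F [-0.8 -0.9  0.2] gap 0.0768 q [-0.86  0.4  -0.4   0.8   0.01 -0.87]
psi 90.08 roll units 0.01 lin [0.04 0.01 0.39] norm 0.39 tilt 1.39
```

>>> {"fn": "carry_out", "kwargs": {"linear": [[0.03, 0, 0.2], [0, 0, 0.18], [0, 0, 0.05]], "roll": [0, 0, 0], "jaw": [84, 84, 84]}}

```text
t: 20.8
ee_pos: [0.3992, -0.3406, 0.005]
ee_rot: [-2.207, -2.208, -0.016]
wrist_force: [0.1, -0.2, 0.4]
finger_gap: 0.0718
```

```bash
python3 -c "
from h import *
go(.399,-.339,.002,90)"
```

```text
t 20.8 p [ 0.3992 -0.3406  0.005 ] rot [-2.207 -2.208 -0.016] F [ 0.1 -0.2  0.4] gap 0.0718 q [-0.86  0.41 -0.41  0.77  0.01 -0.87]
psi 90.04 roll units 0.01 lin [ 0.05 -0.01  0.1 ] norm 0.11 tilt 1.26
```

>>> {"fn": "carry_out", "kwargs": {"linear": [[0.04, 0, 0.1], [0, 0, 0.06], [0, 0, 0.06]], "roll": [0, 0, 0], "jaw": [80, 80, 80]}}

```text
t: 21.05
ee_pos: [0.3995, -0.3395, -0.0018]
ee_rot: [-2.207, -2.209, -0.016]
wrist_force: [-0.7, -0.8, 0.6]
finger_gap: 0.0682
```

```bash
python3 -c "
from h import *
go(.399,-.339,.002,90)"
```

```text
t 21.05 p [ 0.3995 -0.3395 -0.0018] rot [-2.207 -2.209 -0.016] F [-0.7 -0.8  0.6] gap 0.0682 q [-0.86  0.42 -0.42  0.75  0.01 -0.86]
psi 90.05 roll units 0.01 lin [ 0.02 -0.02 -0.12] norm 0.13 tilt 1.21
```

>>> {"fn": "carry_out", "kwargs": {"linear": [[0, 0, 0.1], [0, 0, 0.03], [0, 0, 0.02], [0, 0, 0.02], [0, 0, 0.02], [0, 0, 0.02], [0, 0, 0.02]], "roll": [0, 0, 0, 0, 0, 0, 0], "jaw": [76, 76, 0, 0, 0, 0, 0]}}

```text
t: 21.63
ee_pos: [0.4006, -0.3436, -0.0041]
ee_rot: [-2.215, -2.214, -0.007]
wrist_force: [-2.7, 1.9, 11.0]
finger_gap: 0.0582
```

```bash
python3 -c "
from h import *
go(.399,-.339,.002,90)"
```

```text
t 21.6333 p [ 0.4006 -0.3436 -0.0041] rot [-2.215 -2.214 -0.007] F [-2.7  1.9 11. ] gap 0.0582 q [-0.86  0.42 -0.42  0.74  0.   -0.86]
psi 89.97 roll units -0.0 lin [ 0.15 -0.05 -0.2 ] norm 0.26 tilt 0.65
```

>>> {"fn": "carry_out", "kwargs": {"linear": [[0, 0, -0.3], [0, 0, -0.6], [0, 0, -0.7], [0, 0, -0.8], [0, 0, -0.8], [0, 0, -0.8], [0, 0, -0.4], [0, 0, 0]], "roll": [0, 0, 0, 0, 0, 0, 0, 0], "jaw": [0, 0, 0, 0, 0, 0, 0, 0]}}

```text
t: 22.3
ee_pos: [0.3993, -0.3415, 0.1323]
ee_rot: [-2.207, -2.208, -0.011]
wrist_force: [0.9, -0.3, -0.5]
finger_gap: 0.058
```

```bash
cat > post.py <<'E'
from h import *
for n in('top','side'):
    c=cap(n); P=cloud(c); ok=c['depth']>0
    m=ok&(np.hypot(P[...,0]-.546,P[...,1]-.048)<.03)&(P[...,2]>.070)&(P[...,2]<.088)
    if m.sum()<20: print(n,'no post'); continue
    # top face: rays of depth-selected pixels onto z=.078, circle of the hull
    pts=cv2.convexHull(np.argwhere(m)[:,::-1].astype(np.float32))[:,0]
    W=np.array([ray(c,a,b,.078)[:2] for a,b in pts]); print(n,cv2.minEnclosingCircle((W*1000).astype(np.float32)),m.sum(), 'mean',P[m].mean(0).round(4))
    mm=m&(P[...,2]>.0745); print('  top-only mean',np.mean([ray(c,a,b,.078)[:2] for b,a in np.argwhere(mm)],0).round(4), mm.sum())
    v,u=np.argwhere(m).mean(0).astype(int); 
    cv2.imwrite(f'pics/p_{n}.png',cv2.resize(c['pixels'][v-20:v+20,u-20:u+20],(400,400),interpolation=0)); print('  crop origin',u-20,v-20)
a,b=cv2.imread('pics/p_top.png'),cv2.imread('pics/p_side.png')
if a is not None and b is not None: cv2.imwrite('pics/post.png',np.hstack([a,b]))
E
python3 post.py; python3 -c "
from h import *
go(.545,.048,.14,90)"
```

```text
top ((544.1895141601562, 49.117279052734375), 15.262530326843262) 73 mean [0.5442 0.0487 0.0791]
  top-only mean [0.5444 0.049 ] 67
  crop origin 274 179
side no post
t 22.4 p [ 0.3986 -0.3407  0.1298] rot [-2.205 -2.206 -0.011] F [ 1.4  0.7 -0.5] gap 0.0584 q [-0.86  0.29 -0.25  1.06  0.01 -0.86]
psi 90.03 roll units 0.0 lin [12.96  4.88 -0.12] norm 13.85 tilt 1.35[ WARN:0@7.069] global loadsave.cpp:275 findDecoder imread_('pics/p_side.png'): can't open/read file: check file path/integrity
```

>>> {"fn": "carry_out", "kwargs": {"linear": [[0.5, 0.2, 0], [0.85, 0.3, 0], [0.85, 0.3, 0], [0.85, 0.3, 0], [0.85, 0.3, 0], [0.85, 0.35, 0], [0.85, 0.35, 0], [0.85, 0.35, 0], [0.85, 0.35, 0], [0.85, 0.35, 0], [0.85, 0.35, 0], [0.85, 0.35, 0], [0.85, 0.35, 0], [0.85, 0.35, 0], [0.7, 0.2, 0], [0, 0, 0], [0, 0, 0]], "roll": [0, 0, 0, 0, 0, 0, 0, 0, 0, 0, 0, 0, 0, 0, 0, 0, 0], "jaw": [0, 0, 0, 0, 0, 0, 0, 0, 0, 0, 0, 0, 0, 0, 0, 0, 0]}}

```text
t: 23.82
ee_pos: [0.531, 0.0499, 0.1069]
ee_rot: [-2.18, -2.171, 0.016]
wrist_force: [0.7, 0.2, -0.9]
finger_gap: 0.0579
```

```bash
python3 -c "
from h import *
go(.5446,.049,.1,90)"
```

```text
t 23.8167 p [0.531  0.0499 0.1069] rot [-2.18  -2.171  0.016] F [ 0.7  0.2 -0.9] gap 0.0579 q [-0.08  0.35 -0.22  1.06  0.03 -0.07]
psi 89.71 roll units -0.05 lin [-0.04  0.46  0.2 ] norm 0.51 tilt 3.76
```

>>> {"fn": "carry_out", "kwargs": {"linear": [[-0.03, 0.3, 0], [0, 0.15, 0], [0, 0, 0]], "roll": [0, 0, 0], "jaw": [0, 0, 0]}}

```text
t: 24.07
ee_pos: [0.5431, 0.0479, 0.1031]
ee_rot: [-2.178, -2.168, 0.022]
wrist_force: [1.1, 0.5, -0.9]
finger_gap: 0.0583
```

```bash
python3 - <<'E'
from h import *
go(.5446,.049,.085,90); print(R.from_rotvec(status.read_state()['ee_rot']).as_matrix()[:,2].round(3))
c=cap('side'); cv2.imwrite('pics/s4.png',cv2.resize(c['pixels'][110:230,240:360],(600,600),interpolation=cv2.INTER_CUBIC))
E
```

```text
t 24.0667 p [0.5431 0.0479 0.1031] rot [-2.178 -2.168  0.022] F [ 1.1  0.5 -0.9] gap 0.0583 q [-0.08  0.37 -0.19  1.07  0.03 -0.07]
psi 89.66 roll units -0.06 lin [0.01 0.08 0.6 ] norm 0.61 tilt 4.02
[-0.059  0.038 -0.998]
```

View pics/s4.png

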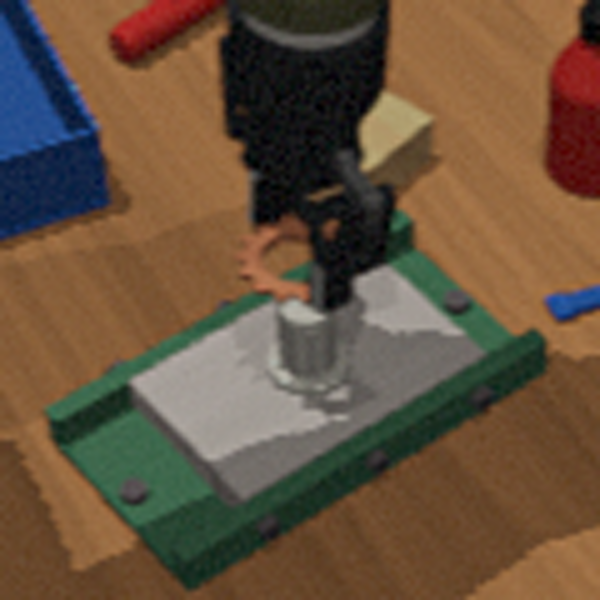

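The crop shows the copper cog held by the fingers above the post at about (290,258), but it looks foreshortened, so it may be pitched. I will check its plane with depth.

```bash
cat > cogplane.py <<'E'
from h import *
def held(name,box=((.46,.63),(-.04,.14),(.06,.2))):
    out=[]
    for n in('side','top'):
        c=cap(n); P=cloud(c); hsv=cv2.cvtColor(c['pixels'],cv2.COLOR_BGR2HSV); h,s,v=[hsv[...,i].astype(int) for i in range(3)]
        m=c['depth']>0
        for i,(a,b) in enumerate(box): m&=(P[...,i]>a)&(P[...,i]<b)
        m&={'copper':(s>70)&(h<20)&(v>60),'blue':(h>100)&(h<130)&(s>90),'red':((h<8)|(h>170))&(s>110)}[name]
        k,l,stt,_=cv2.connectedComponentsWithStats(m.astype(np.uint8),connectivity=8)
        print(n,m.sum())
        if m.sum()<15: continue
        q=P[m]; md=np.median(q,0); q=q[np.linalg.norm(q-md,axis=1)<.06]
        ce=q.mean(0); U,S,V=np.linalg.svd(q-ce); nrm=V[2]*np.sign(V[2][2]); print(' mean',ce.round(4),'range',q.min(0).round(4),q.max(0).round(4),'normal',nrm.round(3),'rms',(S/np.sqrt(len(q))).round(4))
if __name__=='__main__':
    import sys; held(sys.argv[1])
E
python3 cogplane.py copper
```

```text
side 184
 mean [0.5309 0.0577 0.1192] range [0.51   0.0166 0.0812] [0.5675 0.1043 0.1659] normal [ 0.596 -0.378  0.708] rms [0.0208 0.0121 0.0093]
top 0
```

```bash
python3 - <<'E'
from h import *
c=cap('side'); P=cloud(c); hsv=cv2.cvtColor(c['pixels'],cv2.COLOR_BGR2HSV); h,s,v=[hsv[...,i].astype(int) for i in range(3)]
z=np.zeros((400,640),bool); z[150:172,285:312]=1
m=z&(h<14)&(s>70)&(v>90)&(c['depth']>0)&(P[...,2]>.08)&(P[...,2]<.16)
q=P[m]; print(m.sum())
best=None; rng=np.random.default_rng(0)
for i in range(500):
    a=q[rng.choice(len(q),3,False)]; n=np.cross(a[1]-a[0],a[2]-a[0]); n/=np.linalg.norm(n)+1e-9
    k=abs((q-a[0])@n)<.003
    if best is None or k.sum()>best.sum(): best=k
g=q[best]; ce=g.mean(0); V=np.linalg.svd(g-ce)[2]; print(best.sum(),ce.round(4),V[2].round(3),g.min(0).round(4),g.max(0).round(4))
for r in np.round(q[::6],3): print(r)
E
```

```text
117
97 [0.5277 0.0538 0.1167] [-0.038  0.    -0.999] [0.5087 0.0185 0.113 ] [0.5652 0.0765 0.1197]
[0.532 0.082 0.128]
[0.553 0.07  0.117]
[0.547 0.069 0.117]
[0.537 0.071 0.117]
[0.549 0.062 0.118]
[0.533 0.069 0.117]
[0.525 0.071 0.115]
[0.523 0.067 0.117]
[0.516 0.063 0.12 ]
[0.532 0.017 0.152]
[0.524 0.058 0.117]
[0.522 0.053 0.119]
[0.511 0.05  0.12 ]
[0.513 0.047 0.118]
[0.516 0.042 0.117]
[0.53  0.037 0.114]
[0.528 0.033 0.116]
[0.52  0.034 0.115]
[0.532 0.025 0.118]
[0.529 0.025 0.115]
```

```bash
cat > fit.py <<'E'
from h import *
from scipy.optimize import least_squares
import sys
def fit(c,m,zt,Rr,x0):
    pts=np.array([ray(c,u,v,zt)[:2] for v,u in np.argwhere(m)])
    # outermost pixel in each angular bin about x0
    d=pts-x0; a=np.degrees(np.arctan2(d[:,1],d[:,0])); r=np.hypot(*d.T); out=[]
    for b in range(-180,180,12):
        k=(a>=b)&(a<b+12)&(r<Rr+.008)
        if k.any(): j=np.argmax(np.where(k,r,0)); 
        else: continue
        if r[j]>Rr-.008: out.append(pts[j])
    out=np.array(out)
    f=least_squares(lambda p:np.hypot(*(out-p).T)-Rr,x0,loss='soft_l1',f_scale=.001); return f.x.round(4),len(out),np.abs(f.fun).mean().round(4)
E
python3 - <<'E'
from fit import *
s=status.read_state(); print(s['ee_pos'].round(4))
c=cap('side'); P=cloud(c); hsv=cv2.cvtColor(c['pixels'],cv2.COLOR_BGR2HSV); h,s,v=[hsv[...,i].astype(int) for i in range(3)]
z=np.zeros((400,640),bool); z[150:172,285:312]=1
m=z&(h<14)&(s>70)&(v>90)&(abs(P[...,2]-.1167)<.006)
for x0 in((.543,.048),(.54,.048)): print(fit(c,m,.1167,.030,np.array(x0)))
E
```

```text
[0.5425 0.048  0.1037]
(array([0.5411, 0.0465]), 17, np.float64(0.0023))
(array([0.5406, 0.0474]), 19, np.float64(0.0024))
```

>>> {"fn": "carry_out", "kwargs": {"linear": [[0, 0.1, 0.3], [0, 0.04, 0.4], [0, 0, 0.2], [0, 0, 0]], "roll": [0, 0, 0, 0], "jaw": [0, 0, 0, 0]}}

```text
t: 24.65
ee_pos: [0.5461, 0.0482, 0.0758]
ee_rot: [-2.182, -2.168, 0.019]
wrist_force: [-1.3, -0.8, -0.3]
finger_gap: 0.0583
```

```bash
python3 - <<'E'
from h import *
go(.5455,.0486,.07,90)
c=cap('side'); cv2.imwrite('pics/s5.png',cv2.resize(c['pixels'][140:210,270:340],(600,600),interpolation=cv2.INTER_CUBIC))
E
```

```text
t 24.65 p [0.5461 0.0482 0.0758] rot [-2.182 -2.168  0.019] F [-1.3 -0.8 -0.3] gap 0.0583 q [-0.08  0.4  -0.23  1.    0.03 -0.07]
psi 89.58 roll units -0.07 lin [ 0.   -0.01  0.2 ] norm 0.2 tilt 3.84
```

View pics/s5.png

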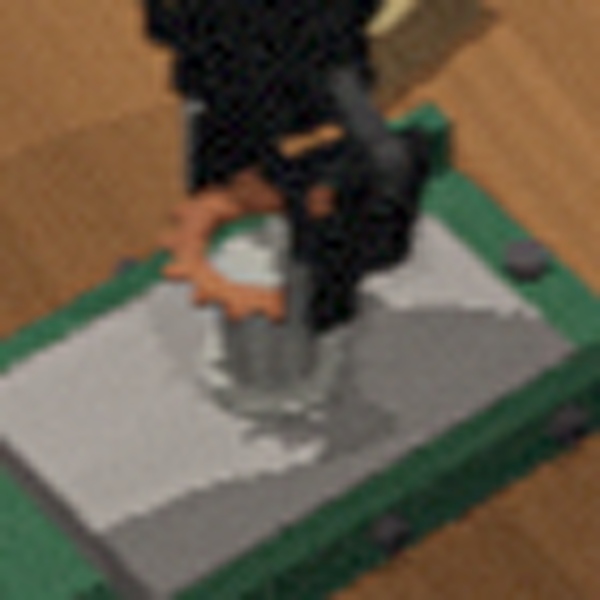

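The post top shows through the cog's bore at about (245,260) in the crop, so the cog is lined up. I will lower it.

>>> {"fn": "carry_out", "kwargs": {"linear": [[0, 0.01, 0.2], [0, 0.01, 0.2], [0, 0, 0.1]], "roll": [0, 0, 0], "jaw": [0, 0, 0]}}

```text
t: 24.95
ee_pos: [0.5467, 0.0487, 0.0612]
ee_rot: [-2.183, -2.169, 0.016]
wrist_force: [0.6, -1.1, 0.0]
finger_gap: 0.0585
```

```bash
python3 -c "
from h import *
go(.5455,.0486,.045,90)"
```

```text
t 24.95 p [0.5467 0.0487 0.0612] rot [-2.183 -2.169  0.016] F [ 0.6 -1.1  0. ] gap 0.0585 q [-0.08  0.41 -0.25  0.97  0.03 -0.07]
psi 89.59 roll units -0.07 lin [-0.03 -0.01  0.54] norm 0.54 tilt 3.74
```

>>> {"fn": "carry_out", "kwargs": {"linear": [[-0.03, -0.02, 0.25], [0, 0, 0.25], [0, 0, 0.1], [0, 0, 0]], "roll": [0, 0, 0, 0], "jaw": [0, 0, 0, 0]}}

```text
t: 25.28
ee_pos: [0.5447, 0.0486, 0.0407]
ee_rot: [-2.182, -2.169, 0.017]
wrist_force: [0.5, -0.2, 0.5]
finger_gap: 0.058
```

```bash
python3 -c "
from h import *
go(.5455,.0486,.035,90)"
```

```text
t 25.2833 p [0.5447 0.0486 0.0407] rot [-2.182 -2.169  0.017] F [ 0.5 -0.2  0.5] gap 0.058 q [-0.08  0.43 -0.28  0.92  0.03 -0.07]
psi 89.6 roll units -0.07 lin [-0.01  0.04  0.19] norm 0.19 tilt 3.76
```

>>> {"fn": "carry_out", "kwargs": {"linear": [[0, 0.03, 0.15], [0, 0, 0.05], [0, 0, 0], [0, 0, 0], [0, 0, 0], [0, 0, -0.3], [0, 0, -0.6], [0, 0, -0.7], [0, 0, -0.7], [0, 0, -0.7], [0, 0, -0.4], [0, 0, 0]], "roll": [0, 0, 0, 0, 0, 0, 0, 0, 0, 0, 0, 0], "jaw": [0, 0, 95, 95, 95, 95, 95, 95, 95, 95, 95, 95]}}

```text
t: 26.28
ee_pos: [0.5508, 0.0449, 0.1444]
ee_rot: [-2.182, -2.17, 0.017]
wrist_force: [1.9, -0.1, 1.1]
finger_gap: 0.0814
```

```bash
python3 - <<'E'
from h import *
go(.4103,-.2226,.12,90); print(R.from_rotvec(status.read_state()['ee_rot']).as_matrix()[:,2].round(3))
c=cap('side'); cv2.imwrite('pics/s6.png',cv2.resize(c['pixels'][140:350,220:400],(600,700)[:2],interpolation=cv2.INTER_CUBIC)[:600])
exec(open('m3.py').read())
E
```

```text
t 26.2833 p [0.5508 0.0449 0.1444] rot [-2.182 -2.17   0.017] F [ 1.9 -0.1  1.1] gap 0.0814 q [-0.08  0.35 -0.12  1.16  0.03 -0.08]
psi 89.61 roll units -0.06 lin [-8.94 -4.65  0.72] norm 10.1 tilt 3.74
[-0.053  0.038 -0.998]
top red [ 0.615  -0.2106] dia 0.048 76
top lock [ 0.5168 -0.2296] dia 0.0407 48
top blue [ 0.4111 -0.2226] dia 0.0535 133
top copper attempt to get argmax of an empty sequence
side post [0.5438 0.0494 0.0753] [0.0315 0.0305 0.0221] topz [0.0781 0.081 ] 117
side red [ 0.6131 -0.2106] dia 0.0503 146
side lock [ 0.5151 -0.2294] dia 0.0415 88
side blue [ 0.4096 -0.2226] dia 0.0557 248
side copper attempt to get argmax of an empty sequence
```

View pics/s6.png

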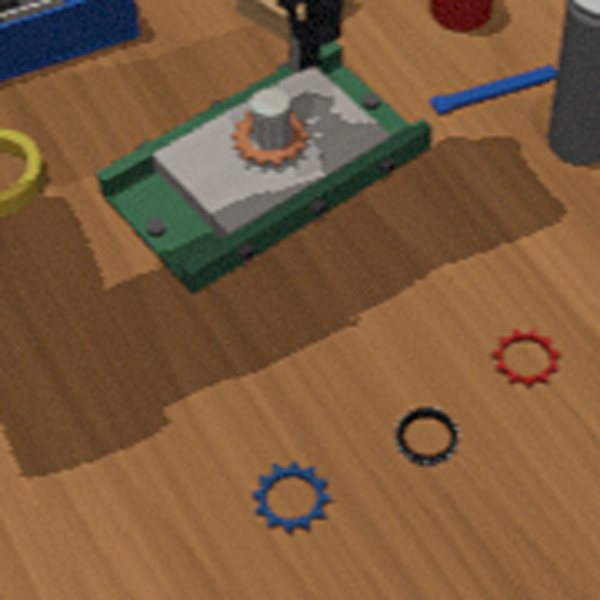

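The copper cog sits flat on the flange at crop (270,140). The blue cog, lockring and red cog are untouched on the bench.

>>> {"fn": "carry_out", "kwargs": {"linear": [[-0.4, -0.2, 0], [-0.7, -0.35, 0], [-0.7, -0.4, 0], [-0.7, -0.4, 0], [-0.7, -0.4, 0], [-0.7, -0.4, 0], [-0.7, -0.4, 0], [-0.7, -0.4, 0], [-0.7, -0.4, 0], [-0.7, -0.4, 0], [-0.7, -0.35, 0], [-0.7, -0.35, 0], [-0.7, -0.3, 0], [-0.3, -0.1, 0], [0, 0, 0], [0, 0, 0]], "roll": [0, 0, 0, 0, 0, 0, 0, 0, 0, 0, 0, 0, 0, 0, 0, 0], "jaw": [95, 95, 95, 95, 95, 95, 95, 95, 95, 95, 95, 95, 95, 95, 95, 95]}}

```text
t: 27.77
ee_pos: [0.3748, -0.2364, 0.1197]
ee_rot: [-2.154, -2.141, 0.043]
wrist_force: [0.7, 0.5, 0.2]
finger_gap: 0.0811
```

```bash
python3 - <<'E'
from h import *
go(.4103,-.2226,.06,90); print(R.from_rotvec(status.read_state()['ee_rot']).as_matrix()[:,2].round(3))
E
```

```text
t 27.7667 p [ 0.3748 -0.2364  0.1197] rot [-2.154 -2.141  0.043] F [0.7 0.5 0.2] gap 0.0811 q [-0.73  0.22 -0.37  1.09 -0.02 -0.72]
psi 89.53 roll units -0.08 lin [0.35 1.37 1.89] norm 2.36 tilt 6.18
[-0.093  0.054 -0.994]
```

>>> {"fn": "carry_out", "kwargs": {"linear": [[0.1, 0.4, 0], [0.1, 0.4, 0], [0.1, 0.4, 0], [0, 0.15, 0], [0, 0, 0.8], [0, 0, 0.7], [0, 0, 0]], "roll": [0, 0, 0, 0, 0, 0, 0], "jaw": [95, 95, 95, 95, 95, 95, 95]}}

```text
t: 28.35
ee_pos: [0.4205, -0.219, 0.0701]
ee_rot: [-2.145, -2.154, 0.04]
wrist_force: [-0.4, 0.2, 0.2]
finger_gap: 0.0811
```

```bash
python3 - <<'E'
from h import *
go(.4103,-.2226,.006,90); print(R.from_rotvec(status.read_state()['ee_rot']).as_matrix()[:,2].round(3))
E
```

```text
t 28.35 p [ 0.4205 -0.219   0.0701] rot [-2.145 -2.154  0.04 ] F [-0.4  0.2  0.2] gap 0.0811 q [-0.64  0.32 -0.37  0.99 -0.01 -0.65]
psi 90.11 roll units 0.02 lin [-0.23 -0.15  2.15] norm 2.17 tilt 6.01
[-0.09   0.053 -0.995]
```

>>> {"fn": "carry_out", "kwargs": {"linear": [[-0.2, -0.12, 0.4], [0, 0, 0.5], [0, 0, 0.5], [0, 0, 0.3], [0, 0, 0]], "roll": [0, 0, 0, 0, 0], "jaw": [85, 85, 82, 82, 82]}}

```text
t: 28.77
ee_pos: [0.4172, -0.2203, 0.0199]
ee_rot: [-2.137, -2.165, 0.04]
wrist_force: [-0.0, 0.4, -0.1]
finger_gap: 0.0701
```

```bash
python3 - <<'E'
from h import *
go(.4103,-.2226,-.003,90); print(R.from_rotvec(status.read_state()['ee_rot']).as_matrix()[:,2].round(3))
E
```

```text
t 28.7667 p [ 0.4172 -0.2203  0.0199] rot [-2.137 -2.165  0.04 ] F [-0.   0.4 -0.1] gap 0.0701 q [-0.65  0.37 -0.44  0.86 -0.01 -0.66]
psi 90.6 roll units 0.1 lin [-0.12 -0.16  0.78] norm 0.8 tilt 5.9
[-0.089  0.051 -0.995]
```

>>> {"fn": "carry_out", "kwargs": {"linear": [[-0.1, -0.22, 0.3], [0, 0, 0.25], [0, -0.02, 0.1], [0, 0, 0]], "roll": [0.1, 0, 0, 0], "jaw": [78, 78, 74, 74]}}

```text
t: 29.1
ee_pos: [0.4112, -0.2225, 0.0028]
ee_rot: [-2.148, -2.158, 0.04]
wrist_force: [0.3, 0.8, 0.0]
finger_gap: 0.0636
```

```bash
python3 - <<'E'
from h import *
go(.4103,-.2226,-.003,90); print(R.from_rotvec(status.read_state()['ee_rot']).as_matrix()[:,2].round(3))
E
```

```text
t 29.1 p [ 0.4112 -0.2225  0.0028] rot [-2.148 -2.158  0.04 ] F [0.3 0.8 0. ] gap 0.0636 q [-0.66  0.38 -0.47  0.81 -0.01 -0.66]
psi 90.16 roll units 0.03 lin [-0.01 -0.01  0.19] norm 0.19 tilt 5.73
[-0.087  0.049 -0.995]
```

>>> {"fn": "carry_out", "kwargs": {"linear": [[0, -0.04, 0.18], [0, 0, 0.03], [0, 0, 0.02], [0, 0, 0.02], [0, 0, 0.02], [0, 0, 0.02], [0, 0, 0.02], [0, 0, 0]], "roll": [0, 0, 0, 0, 0, 0, 0, 0], "jaw": [72, 72, 0, 0, 0, 0, 0, 0]}}

```text
t: 29.77
ee_pos: [0.4121, -0.2257, -0.0011]
ee_rot: [-2.155, -2.165, 0.045]
wrist_force: [-1.0, 0.4, 0.7]
finger_gap: 0.0503
```

```bash
python3 - <<'E'
from h import *
go(.4103,-.2226,.10,90); print(R.from_rotvec(status.read_state()['ee_rot']).as_matrix()[:,2].round(3))
E
```

```text
t 29.7667 p [ 0.4121 -0.2257 -0.0011] rot [-2.155 -2.165  0.045] F [-1.   0.4  0.7] gap 0.0503 q [-0.66  0.39 -0.48  0.8  -0.02 -0.66]
psi 90.17 roll units 0.03 lin [ 0.24 -0.34 -3.35] norm 3.37 tilt 5.27
[-0.082  0.04  -0.996]
```

>>> {"fn": "carry_out", "kwargs": {"linear": [[0, 0, -0.3], [0, 0, -0.6], [0, 0, -0.8], [0, 0, -0.8], [0, 0, -0.8], [0, 0, -0.8], [0, 0, -0.5], [0, 0, 0]], "roll": [0, 0, 0, 0, 0, 0, 0, 0], "jaw": [0, 0, 0, 0, 0, 0, 0, 0]}}

```text
t: 30.43
ee_pos: [0.4233, -0.2303, 0.1432]
ee_rot: [-2.151, -2.163, 0.043]
wrist_force: [0.7, -0.5, -0.2]
finger_gap: 0.0497
```

```bash
python3 - <<'E'
from h import *
go(.5455,.0486,.12,90); print(R.from_rotvec(status.read_state()['ee_rot']).as_matrix()[:,2].round(3))
E
```

```text
t 30.4333 p [ 0.4233 -0.2303  0.1432] rot [-2.151 -2.163  0.043] F [ 0.7 -0.5 -0.2] gap 0.0497 q [-0.65  0.26 -0.25  1.15 -0.02 -0.66]
psi 90.2 roll units 0.03 lin [9.25 4.16 0.83] norm 10.18 tilt 5.47
[-0.085  0.044 -0.995]
```

>>> {"fn": "carry_out", "kwargs": {"linear": [[0.46, 0.2, 0], [0.46, 0.2, 0], [0.46, 0.2, 0], [0.46, 0.2, 0], [0.46, 0.2, 0], [0.46, 0.2, 0], [0.46, 0.2, 0], [0.46, 0.2, 0], [0.46, 0.2, 0], [0.46, 0.2, 0], [0.46, 0.2, 0], [0.46, 0.2, 0], [0.46, 0.2, 0], [0.46, 0.2, 0], [0.46, 0.2, 0], [0.46, 0.2, 0], [0.46, 0.2, 0], [0.46, 0.2, 0], [0.46, 0.2, 0], [0.3, 0.15, 0]], "roll": [0, 0, 0, 0, 0, 0, 0, 0, 0, 0, 0, 0, 0, 0, 0, 0, 0, 0, 0, 0], "jaw": [0, 0, 0, 0, 0, 0, 0, 0, 0, 0, 0, 0, 0, 0, 0, 0, 0, 0, 0, 0]}}

```text
t: 32.1
ee_pos: [0.539, 0.0545, 0.1288]
ee_rot: [-2.146, -2.147, 0.055]
wrist_force: [-0.1, 0.3, 0.5]
finger_gap: 0.0501
```

```bash
python3 - <<'E'
from h import *
go(.5455,.0486,.1,90); print(R.from_rotvec(status.read_state()['ee_rot']).as_matrix()[:,2].round(3))
E
```

```text
t 32.1 p [0.539  0.0545 0.1288] rot [-2.146 -2.147  0.055] F [-0.1  0.3  0.5] gap 0.0501 q [-0.07  0.38 -0.12  1.17  0.04 -0.07]
psi 89.88 roll units -0.02 lin [-0.24  0.31  0.92] norm 1.0 tilt 6.41
[-0.1    0.049 -0.994]
```

>>> {"fn": "carry_out", "kwargs": {"linear": [[-0.2, 0.2, 0], [-0.02, 0.08, 0.2], [0, 0.02, 0.4], [0, 0, 0.3], [0, 0, 0]], "roll": [0, 0, 0, 0, 0], "jaw": [0, 0, 0, 0, 0]}}

```text
t: 32.52
ee_pos: [0.5456, 0.0492, 0.0961]
ee_rot: [-2.143, -2.148, 0.058]
wrist_force: [0.1, -0.9, -0.1]
finger_gap: 0.0502
```

```bash
python3 - <<'E'
from h import *
go(.546,.0485,.075,90); print(R.from_rotvec(status.read_state()['ee_rot']).as_matrix()[:,2].round(3))
from fit import *
c=cap('side'); P=cloud(c); hsv=cv2.cvtColor(c['pixels'],cv2.COLOR_BGR2HSV); h,s,v=[hsv[...,i].astype(int) for i in range(3)]
m=(h>100)&(h<130)&(s>90)&(c['depth']>0)&(np.hypot(P[...,0]-.545,P[...,1]-.05)<.04)&(P[...,2]>.07)
q=P[m]; zt=np.median(q[:,2]); print(m.sum(),zt,q.min(0),q.max(0)); m&=abs(P[...,2]-zt)<.006
for x0 in((.546,.0485),(.542,.0485)): print(fit(c,m,zt,.0265,np.array(x0)))
E
```

```text
t 32.5167 p [0.5456 0.0492 0.0961] rot [-2.143 -2.148  0.058] F [ 0.1 -0.9 -0.1] gap 0.0502 q [-0.08  0.42 -0.15  1.11  0.04 -0.08]
psi 89.99 roll units -0.0 lin [-0.06  0.09  0.7 ] norm 0.7 tilt 6.52
[-0.103  0.048 -0.994]
99 0.10706960780772745 [0.51891701 0.01066735 0.09857548] [0.55685613 0.07772334 0.27091704]
(array([0.5468, 0.0475]), 18, np.float64(0.0021))
(array([0.5474, 0.048 ]), 18, np.float64(0.0024))
```

>>> {"fn": "carry_out", "kwargs": {"linear": [[-0.03, 0.02, 0.3], [0, 0.03, 0.3], [0, 0, 0.1], [0, 0, 0]], "roll": [0, 0, 0, 0], "jaw": [0, 0, 0, 0]}}

```text
t: 32.9
ee_pos: [0.545, 0.0478, 0.0741]
ee_rot: [-2.146, -2.146, 0.058]
wrist_force: [0.1, -1.4, -0.3]
finger_gap: 0.05
```

```bash
python3 - <<'E'
from h import *
go(.5453,.0485,.06,90); print(R.from_rotvec(status.read_state()['ee_rot']).as_matrix()[:,2].round(3))
c=cap('side'); cv2.imwrite('pics/s7.png',cv2.resize(c['pixels'][140:210,270:340],(600,600),interpolation=cv2.INTER_CUBIC))
E
```

```text
t 32.9 p [0.545  0.0478 0.0741] rot [-2.146 -2.146  0.058] F [ 0.1 -1.4 -0.3] gap 0.05 q [-0.08  0.44 -0.18  1.06  0.04 -0.08]
psi 89.86 roll units -0.02 lin [0.   0.06 0.47] norm 0.47 tilt 6.48
[-0.102  0.048 -0.994]
```

View pics/s7.png

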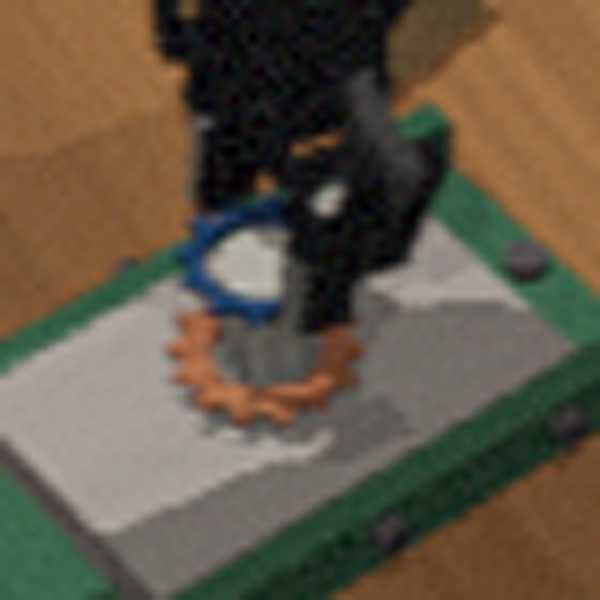

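The post top shows inside the blue cog's bore at crop (245,262), above the seated copper cog. I will lower it.

>>> {"fn": "carry_out", "kwargs": {"linear": [[0, 0.04, 0.25], [0, 0.02, 0.25], [0, 0, 0.1]], "roll": [0, 0, 0], "jaw": [0, 0, 0]}}

```text
t: 33.2
ee_pos: [0.5464, 0.0486, 0.0562]
ee_rot: [-2.147, -2.148, 0.054]
wrist_force: [0.8, 0.1, -0.6]
finger_gap: 0.0499
```

```bash
python3 - <<'E'
from h import *
go(.5453,.0485,.05,90)
E
```

```text
t 33.2 p [0.5464 0.0486 0.0562] rot [-2.147 -2.148  0.054] F [ 0.8  0.1 -0.6] gap 0.0499 q [-0.08  0.45 -0.2   1.02  0.04 -0.08]
psi 89.88 roll units -0.02 lin [-0.01 -0.02  0.21] norm 0.21 tilt 6.3
```

>>> {"fn": "carry_out", "kwargs": {"linear": [[0, -0.02, 0.15], [0, 0, 0], [0, 0, 0], [0, 0, 0], [0, 0, 0], [0, -0.03, -0.3], [0, -0.05, -0.5], [0, -0.05, -0.5], [0, -0.05, -0.5], [0, 0, -0.5], [0, 0, -0.5], [0, 0, -0.3], [0, 0, 0]], "roll": [0, 0, 0, 0, 0, 0, 0, 0, 0, 0, 0, 0, 0], "jaw": [0, 90, 90, 90, 90, 90, 90, 90, 90, 90, 90, 90, 90]}}

```text
t: 34.28
ee_pos: [0.549, 0.0444, 0.1529]
ee_rot: [-2.147, -2.149, 0.053]
wrist_force: [0.8, 0.7, -0.2]
finger_gap: 0.0765
```

```bash
cat > stack.py <<'E'
from h import *
c=cap('side'); P=cloud(c); hsv=cv2.cvtColor(c['pixels'],cv2.COLOR_BGR2HSV); h,s,v=[hsv[...,i].astype(int) for i in range(3)]
near=(c['depth']>0)&(np.hypot(P[...,0]-.544,P[...,1]-.0495)<.036)&(P[...,2]<.1)
M={'copper':(h<18)&(s>100)&(v>60),'blue':(h>100)&(h<130)&(s>90),'red':((h<5)|(h>172))&(s>140)}
for k,m in M.items():
    q=P[m&near&(P[...,2]>.03)]
    if len(q)>8: print(k,len(q),'z10/50/90',np.percentile(q[:,2],[10,50,90]).round(4),'xy mid',((q.min(0)+q.max(0))/2)[:2].round(4))
E
python3 - <<'E'
from h import *
go(.614,-.2106,.12,90); print(R.from_rotvec(status.read_state()['ee_rot']).as_matrix()[:,2].round(3))
exec(open('stack.py').read())
for n in('top','side'):
    c=cap(n)
    for k in('red','lock'): print(n,k,*ring(c,n,k,0.008 if k=='lock' else .007))
E
```

```text
t 34.2833 p [0.549  0.0444 0.1529] rot [-2.147 -2.149  0.053] F [ 0.8  0.7 -0.2] gap 0.0765 q [-0.09  0.38 -0.06  1.23  0.04 -0.09]
psi 89.91 roll units -0.01 lin [-8.54  2.22  0.47] norm 8.84 tilt 6.23
[-0.097  0.048 -0.994]
copper 68 z10/50/90 [0.0378 0.0416 0.0452] xy mid [0.5433 0.0483]
blue 57 z10/50/90 [0.0472 0.0494 0.0512] xy mid [0.5431 0.0475]
top red [ 0.61502686 -0.21064087] 0.04796704837595263 76
top lock [ 0.51684639 -0.22960454] 0.04065070532644423 48
side red [ 0.61335887 -0.20981524] 0.049408350060788454 148
side lock [ 0.51499693 -0.22949439] 0.04197210581418031 89
```

>>> {"fn": "carry_out", "kwargs": {"linear": [[-0.48, 0.12, 0], [-0.48, 0.12, 0], [-0.48, 0.12, 0], [-0.48, 0.12, 0], [-0.48, 0.12, 0], [-0.48, 0.12, 0], [-0.48, 0.12, 0], [-0.48, 0.12, 0], [-0.48, 0.12, 0], [-0.48, 0.12, 0], [-0.48, 0.12, 0], [-0.48, 0.12, 0], [-0.48, 0.12, 0], [-0.48, 0.12, 0], [-0.48, 0.12, 0], [-0.48, 0.12, 0], [-0.48, 0.12, 0], [-0.3, 0.1, 0], [0, 0, 0]], "roll": [0, 0, 0, 0, 0, 0, 0, 0, 0, 0, 0, 0, 0, 0, 0, 0, 0, 0, 0], "jaw": [90, 90, 90, 90, 90, 90, 90, 90, 90, 90, 90, 90, 90, 90, 90, 90, 90, 90, 90]}}

```text
t: 36.02
ee_pos: [0.6107, -0.2377, 0.1178]
ee_rot: [-2.139, -2.136, 0.072]
wrist_force: [0.1, 0.0, 0.2]
finger_gap: 0.0766
```

```bash
python3 - <<'E'
from h import *
go(.614,-.2104,.06,90); print(R.from_rotvec(status.read_state()['ee_rot']).as_matrix()[:,2].round(3))
E
```

```text
t 36.0167 p [ 0.6107 -0.2377  0.1178] rot [-2.139 -2.136  0.072] F [0.1 0.  0.2] gap 0.0766 q [-0.49  0.63  0.26  1.32 -0.01 -0.49]
psi 89.74 roll units -0.04 lin [0.81 0.34 1.94] norm 2.13 tilt 7.29
[-0.117  0.05  -0.992]
```

>>> {"fn": "carry_out", "kwargs": {"linear": [[0.4, 0.15, 0], [0.35, 0.15, 0.3], [0.03, 0, 0.5], [0, 0, 0.5], [0, 0, 0.4], [0, 0, 0]], "roll": [0, 0, 0, 0, 0, 0], "jaw": [85, 85, 85, 80, 80, 80]}}

```text
t: 36.52
ee_pos: [0.6156, -0.2031, 0.0648]
ee_rot: [-2.134, -2.14, 0.068]
wrist_force: [-0.5, 0.6, -0.2]
finger_gap: 0.0683
```

```bash
python3 - <<'E'
from h import *
go(.614,-.2104,.003,90); print(R.from_rotvec(status.read_state()['ee_rot']).as_matrix()[:,2].round(3))
E
```

```text
t 36.5167 p [ 0.6156 -0.2031  0.0648] rot [-2.134 -2.14   0.068] F [-0.5  0.6 -0.2] gap 0.0683 q [-0.44  0.65  0.15  1.2  -0.   -0.44]
psi 90.01 roll units 0.0 lin [-0.35  0.18  2.04] norm 2.07 tilt 7.27
[-0.115  0.052 -0.992]
```

>>> {"fn": "carry_out", "kwargs": {"linear": [[-0.3, 0.1, 0.2], [-0.04, 0, 0.4], [0, 0, 0.5], [0, 0, 0.4], [0, 0, 0.2], [0, 0, 0]], "roll": [0, 0, 0, 0, 0, 0], "jaw": [78, 78, 76, 74, 72, 72]}}

```text
t: 37.02
ee_pos: [0.6145, -0.2067, 0.0104]
ee_rot: [-2.128, -2.148, 0.067]
wrist_force: [0.3, -0.1, 0.0]
finger_gap: 0.0613
```

```bash
python3 - <<'E'
from h import *
go(.614,-.2104,-.001,90); print(R.from_rotvec(status.read_state()['ee_rot']).as_matrix()[:,2].round(3))
E
```

```text
t 37.0167 p [ 0.6145 -0.2067  0.0104] rot [-2.128 -2.148  0.067] F [ 0.3 -0.1  0. ] gap 0.0613 q [-0.45  0.69  0.09  1.09 -0.   -0.46]
psi 90.35 roll units 0.06 lin [-0.14  0.03  0.37] norm 0.4 tilt 7.16
[-0.114  0.051 -0.992]
```

>>> {"fn": "carry_out", "kwargs": {"linear": [[-0.13, 0, 0], [0, 0.01, 0.2], [0, 0, 0.12], [0, 0, 0.03], [0, 0, 0.02], [0, 0, 0.02], [0, 0, 0.02], [0, 0, 0.02], [0, 0, 0.01]], "roll": [0.05, 0, 0, 0, 0, 0, 0, 0, 0], "jaw": [72, 72, 72, 0, 0, 0, 0, 0, 0]}}

```text
t: 37.77
ee_pos: [0.6158, -0.2119, 0.0011]
ee_rot: [-2.14, -2.145, 0.064]
wrist_force: [-0.6, 0.8, 2.2]
finger_gap: 0.0458
```

```bash
python3 - <<'E'
from h import *
go(.614,-.2104,.12,90); print(R.from_rotvec(status.read_state()['ee_rot']).as_matrix()[:,2].round(3))
E
```

```text
t 37.7667 p [ 0.6158 -0.2119  0.0011] rot [-2.14  -2.145  0.064] F [-0.6  0.8  2.2] gap 0.0458 q [-0.45  0.7   0.08  1.07 -0.   -0.46]
psi 90.0 roll units 0.0 lin [ 0.24 -0.49 -3.93] norm 3.96 tilt 6.79
[-0.108  0.048 -0.993]
```

>>> {"fn": "carry_out", "kwargs": {"linear": [[0, 0, -0.3], [0, 0, -0.5], [0, -0.05, -0.7], [0, -0.08, -0.7], [0, -0.08, -0.7], [0, -0.08, -0.7], [0, 0, -0.5], [0, 0, -0.2], [0, 0, 0]], "roll": [0, 0, 0, 0, 0, 0, 0, 0, 0], "jaw": [0, 0, 0, 0, 0, 0, 0, 0, 0]}}

```text
t: 38.52
ee_pos: [0.6212, -0.2183, 0.1367]
ee_rot: [-2.139, -2.145, 0.065]
wrist_force: [0.3, -0.5, -0.3]
finger_gap: 0.0459
```

```bash
python3 - <<'E'
from h import *
go(.546,.0485,.12,90); print(R.from_rotvec(status.read_state()['ee_rot']).as_matrix()[:,2].round(3))
E
```

```text
t 38.5167 p [ 0.6212 -0.2183  0.1367] rot [-2.139 -2.145  0.065] F [ 0.3 -0.5 -0.3] gap 0.0459 q [-0.46  0.62  0.29  1.36 -0.   -0.46]
psi 90.01 roll units 0.0 lin [ 8.86 -2.38  1.26] norm 9.26 tilt 6.88
[-0.109  0.049 -0.993]
```

>>> {"fn": "carry_out", "kwargs": {"linear": [[0.48, -0.13, 0], [0.48, -0.13, 0], [0.48, -0.13, 0], [0.48, -0.13, 0], [0.48, -0.13, 0], [0.48, -0.13, 0], [0.48, -0.13, 0], [0.48, -0.13, 0], [0.48, -0.13, 0], [0.48, -0.13, 0], [0.48, -0.13, 0], [0.48, -0.13, 0], [0.48, -0.13, 0], [0.48, -0.13, 0], [0.48, -0.13, 0], [0.48, -0.13, 0], [0.48, -0.13, 0], [0.2, 0, 0], [0, 0, 0]], "roll": [0, 0, 0, 0, 0, 0, 0, 0, 0, 0, 0, 0, 0, 0, 0, 0, 0, 0, 0], "jaw": [0, 0, 0, 0, 0, 0, 0, 0, 0, 0, 0, 0, 0, 0, 0, 0, 0, 0, 0]}}

```text
t: 40.1
ee_pos: [0.5477, 0.0527, 0.1516]
ee_rot: [-2.136, -2.141, 0.068]
wrist_force: [0.2, 0.7, -0.5]
finger_gap: 0.0458
```

```bash
python3 - <<'E'
from h import *
go(.546,.0485,.1,90); print(R.from_rotvec(status.read_state()['ee_rot']).as_matrix()[:,2].round(3))
exec(open('stack.py').read())
E
```

```text
t 40.1 p [0.5477 0.0527 0.1516] rot [-2.136 -2.141  0.068] F [ 0.2  0.7 -0.5] gap 0.0458 q [-0.07  0.4  -0.04  1.25  0.04 -0.08]
psi 89.95 roll units -0.01 lin [-0.23  0.14  1.71] norm 1.73 tilt 7.17
[-0.114  0.051 -0.992]
copper 66 z10/50/90 [0.0395 0.0424 0.0447] xy mid [0.542  0.0486]
blue 53 z10/50/90 [0.047  0.049  0.0511] xy mid [0.5429 0.048 ]
```

>>> {"fn": "carry_out", "kwargs": {"linear": [[-0.2, 0.05, 0.2], [-0.02, 0.05, 0.4], [0, 0.04, 0.5], [0, 0, 0.5], [0, 0, 0.3], [0, 0, 0]], "roll": [0, 0, 0, 0, 0, 0], "jaw": [0, 0, 0, 0, 0, 0]}}

```text
t: 40.65
ee_pos: [0.5482, 0.0428, 0.0907]
ee_rot: [-2.145, -2.138, 0.067]
wrist_force: [0.0, -0.8, -0.7]
finger_gap: 0.0457
```

```bash
python3 - <<'E'
from h import *
go(.546,.0485,.08,90)
E
```

```text
t 40.65 p [0.5482 0.0428 0.0907] rot [-2.145 -2.138  0.067] F [ 0.  -0.8 -0.7] gap 0.0457 q [-0.09  0.43 -0.14  1.11  0.04 -0.09]
psi 89.68 roll units -0.05 lin [ 0.17 -0.03  0.37] norm 0.41 tilt 6.9
```

>>> {"fn": "carry_out", "kwargs": {"linear": [[0.17, -0.05, 0.1], [0, 0, 0.2], [0, 0, 0.1], [0, 0, 0]], "roll": [-0.05, 0, 0, 0], "jaw": [0, 0, 0, 0]}}

```text
t: 40.98
ee_pos: [0.5459, 0.047, 0.0784]
ee_rot: [-2.141, -2.142, 0.066]
wrist_force: [-1.0, 0.6, -1.2]
finger_gap: 0.046
```

```bash
python3 - <<'E'
from h import *
go(.546,.0485,.06,90)
c=cap('side'); cv2.imwrite('pics/s8.png',cv2.resize(c['pixels'][140:210,270:340],(600,600),interpolation=cv2.INTER_CUBIC))
E
```

```text
t 40.9833 p [0.5459 0.047  0.0784] rot [-2.141 -2.142  0.066] F [-1.   0.6 -1.2] gap 0.046 q [-0.08  0.44 -0.16  1.08  0.04 -0.08]
psi 89.86 roll units -0.02 lin [0.02 0.07 0.61] norm 0.62 tilt 6.89
```

View pics/s8.png

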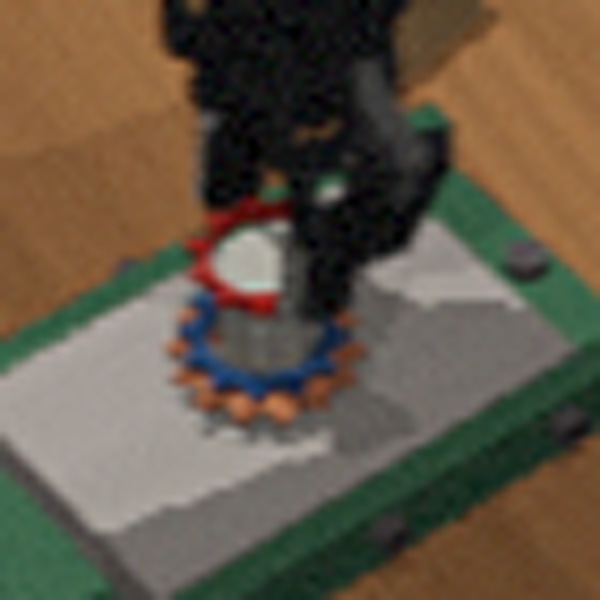

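The post top shows in the red cog's bore at crop (250,260), with blue on copper below. I will lower and release it.

>>> {"fn": "carry_out", "kwargs": {"linear": [[0.02, 0.04, 0.25], [0, 0.03, 0.25], [0, 0.01, 0.15], [0, 0, 0], [0, 0, 0], [0, 0, 0]], "roll": [0, 0, 0, 0, 0, 0], "jaw": [0, 0, 0, 0, 0, 0]}}

```text
t: 41.53
ee_pos: [0.5473, 0.0489, 0.058]
ee_rot: [-2.142, -2.144, 0.064]
wrist_force: [0.5, 0.0, -1.2]
finger_gap: 0.0459
```

```bash
python3 - <<'E'
from h import *
go(.546,.0485,.055,90)
E
```

```text
t 41.5333 p [0.5473 0.0489 0.058 ] rot [-2.142 -2.144  0.064] F [ 0.5  0.  -1.2] gap 0.0459 q [-0.08  0.46 -0.19  1.04  0.04 -0.08]
psi 89.91 roll units -0.02 lin [-0.02 -0.03  0.1 ] norm 0.11 tilt 6.75
```

>>> {"fn": "carry_out", "kwargs": {"linear": [[-0.02, -0.03, 0.05], [0, 0, 0], [0, 0, 0], [0, 0, 0], [0, 0, 0], [0, -0.03, -0.3], [0, -0.05, -0.5], [0, -0.05, -0.5], [0, -0.05, -0.5], [0, 0, -0.5], [0, 0, -0.5], [0, 0, -0.3], [0, 0, 0]], "roll": [0, 0, 0, 0, 0, 0, 0, 0, 0, 0, 0, 0, 0], "jaw": [0, 80, 80, 80, 80, 80, 80, 80, 80, 80, 80, 80, 80]}}

```text
t: 42.62
ee_pos: [0.5508, 0.0435, 0.1584]
ee_rot: [-2.143, -2.145, 0.062]
wrist_force: [0.2, 0.7, 1.5]
finger_gap: 0.0681
```

```bash
python3 - <<'E'
from h import *
go(.516,-.2295,.12,90); print(R.from_rotvec(status.read_state()['ee_rot']).as_matrix()[:,2].round(3))
exec(open('stack.py').read())
for n in('top','side'):
    c=cap(n); print(n,*ring(c,n,'lock',.008))
E
```

```text
t 42.6167 p [0.5508 0.0435 0.1584] rot [-2.143 -2.145  0.062] F [0.2 0.7 1.5] gap 0.0681 q [-0.09  0.39 -0.03  1.26  0.04 -0.09]
psi 89.91 roll units -0.02 lin [-9.15 -1.07  0.96] norm 9.26 tilt 6.66
[-0.106  0.048 -0.993]
copper 118 z10/50/90 [0.0394 0.0459 0.0573] xy mid [0.5435 0.0484]
blue 23 z10/50/90 [0.0471 0.0495 0.0512] xy mid [0.5354 0.0448]
red 58 z10/50/90 [0.0518 0.0554 0.0577] xy mid [0.5441 0.0461]
top [ 0.51684639 -0.22960454] 0.04065070532644423 48
side [ 0.51480637 -0.22976415] 0.041994150313307665 85
```

>>> {"fn": "carry_out", "kwargs": {"linear": [[-0.46, -0.05, 0], [-0.46, -0.05, 0], [-0.46, -0.05, 0], [-0.46, -0.05, 0], [-0.46, -0.05, 0], [-0.46, -0.05, 0], [-0.46, -0.05, 0], [-0.46, -0.05, 0], [-0.46, -0.05, 0], [-0.46, -0.05, 0], [-0.46, -0.05, 0], [-0.46, -0.05, 0], [-0.46, -0.05, 0], [-0.46, -0.05, 0], [-0.46, -0.05, 0], [-0.46, -0.05, 0], [-0.46, -0.05, 0], [-0.46, -0.05, 0], [-0.2, 0, 0], [0, 0, 0]], "roll": [0, 0, 0, 0, 0, 0, 0, 0, 0, 0, 0, 0, 0, 0, 0, 0, 0, 0, 0, 0], "jaw": [80, 80, 80, 80, 80, 80, 80, 80, 80, 80, 80, 80, 80, 80, 80, 80, 80, 80, 80, 80]}}

```text
t: 44.43
ee_pos: [0.4992, -0.2386, 0.1252]
ee_rot: [-2.13, -2.106, 0.093]
wrist_force: [0.3, 0.1, -0.1]
finger_gap: 0.0684
```

```bash
python3 - <<'E'
from h import *
go(.5158,-.2297,.06,90); print(R.from_rotvec(status.read_state()['ee_rot']).as_matrix()[:,2].round(3))
E
```

```text
t 44.4333 p [ 0.4992 -0.2386  0.1252] rot [-2.13  -2.106  0.093] F [ 0.3  0.1 -0.1] gap 0.0684 q [-0.57  0.45 -0.02  1.25 -0.03 -0.56]
psi 89.1 roll units -0.15 lin [0.17 0.87 2.09] norm 2.26 tilt 9.04
[-0.146  0.059 -0.988]
```

>>> {"fn": "carry_out", "kwargs": {"linear": [[0.15, 0.35, 0], [0, 0.4, 0], [0, 0.1, 0.4], [0, 0, 0.5], [0, 0, 0.5], [0, 0, 0.3], [0, 0, 0]], "roll": [-0.15, 0, 0, 0, 0, 0, 0], "jaw": [78, 78, 76, 74, 72, 72, 72]}}

```text
t: 45.02
ee_pos: [0.5197, -0.2263, 0.0661]
ee_rot: [-2.104, -2.129, 0.089]
wrist_force: [0.5, 0.0, -0.3]
finger_gap: 0.0614
```

```bash
python3 - <<'E'
from h import *
go(.5158,-.2297,.012,90); print(R.from_rotvec(status.read_state()['ee_rot']).as_matrix()[:,2].round(3))
E
```

```text
t 45.0167 p [ 0.5197 -0.2263  0.0661] rot [-2.104 -2.129  0.089] F [ 0.5  0.  -0.3] gap 0.0614 q [-0.54  0.52 -0.06  1.14 -0.02 -0.55]
psi 90.42 roll units 0.07 lin [-0.22  0.13  1.79] norm 1.81 tilt 9.09
[-0.146  0.061 -0.987]
```

>>> {"fn": "carry_out", "kwargs": {"linear": [[-0.2, 0.05, 0.3], [0, 0, 0.5], [0, 0, 0.5], [0, 0, 0.35], [0, 0, 0]], "roll": [0.05, 0, 0, 0, 0], "jaw": [70, 70, 68, 68, 68]}}

```text
t: 45.43
ee_pos: [0.5154, -0.2291, 0.0141]
ee_rot: [-2.108, -2.128, 0.089]
wrist_force: [-0.3, 0.4, -0.1]
finger_gap: 0.0584
```

```bash
python3 - <<'E'
from h import *
go(.5158,-.2297,.001,90); print(R.from_rotvec(status.read_state()['ee_rot']).as_matrix()[:,2].round(3))
E
```

```text
t 45.4333 p [ 0.5154 -0.2291  0.0141] rot [-2.108 -2.128  0.089] F [-0.3  0.4 -0.1] gap 0.0584 q [-0.55  0.57 -0.13  1.03 -0.02 -0.55]
psi 90.27 roll units 0.05 lin [-0.05  0.08  0.43] norm 0.44 tilt 8.96
[-0.144  0.059 -0.988]
```

>>> {"fn": "carry_out", "kwargs": {"linear": [[-0.03, 0.06, 0.2], [0, 0.02, 0.2], [0, 0, 0.05], [0, 0, 0.02], [0, 0, 0.02], [0, 0, 0.02], [0, 0, 0.02], [0, 0, 0.01]], "roll": [0.03, 0, 0, 0, 0, 0, 0, 0], "jaw": [68, 66, 0, 0, 0, 0, 0, 0]}}

```text
t: 46.1
ee_pos: [0.5182, -0.2318, 0.0009]
ee_rot: [-2.118, -2.128, 0.09]
wrist_force: [-2.0, -0.2, 1.8]
finger_gap: 0.0404
```

```bash
python3 - <<'E'
from h import *
go(.5158,-.2297,.12,90); print(R.from_rotvec(status.read_state()['ee_rot']).as_matrix()[:,2].round(3))
E
```

```text
t 46.1 p [ 0.5182 -0.2318  0.0009] rot [-2.118 -2.128  0.09 ] F [-2.  -0.2  1.8] gap 0.0404 q [-0.55  0.58 -0.14  0.99 -0.03 -0.55]
psi 90.05 roll units 0.01 lin [ 0.29 -0.63 -3.91] norm 3.97 tilt 8.6
[-0.139  0.054 -0.989]
```

>>> {"fn": "carry_out", "kwargs": {"linear": [[0, 0, -0.2], [0, 0, -0.4], [0, -0.05, -0.5], [0, -0.1, -0.7], [0, -0.1, -0.7], [0, -0.1, -0.7], [0, -0.1, -0.7], [0, 0, -0.5], [0, 0, -0.2], [0, 0, 0]], "roll": [0, 0, 0, 0, 0, 0, 0, 0, 0, 0], "jaw": [0, 0, 0, 0, 0, 0, 0, 0, 0, 0]}}

```text
t: 46.93
ee_pos: [0.5247, -0.2394, 0.1463]
ee_rot: [-2.117, -2.129, 0.089]
wrist_force: [1.0, 0.2, -0.8]
finger_gap: 0.0406
```

```bash
python3 - <<'E'
from h import *
go(.546,.0485,.12,90); print(R.from_rotvec(status.read_state()['ee_rot']).as_matrix()[:,2].round(3))
c=cap('side'); cv2.imwrite('pics/s9.png',cv2.resize(c['pixels'][190:290,290:390],(600,600),interpolation=cv2.INTER_CUBIC))
E
```

```text
t 46.9333 p [ 0.5247 -0.2394  0.1463] rot [-2.117 -2.129  0.089] F [ 1.   0.2 -0.8] gap 0.0406 q [-0.55  0.48  0.07  1.31 -0.03 -0.56]
psi 90.1 roll units 0.02 lin [9.53 0.9  1.3 ] norm 9.66 tilt 8.63
[-0.139  0.055 -0.989]
```

View pics/s9.png

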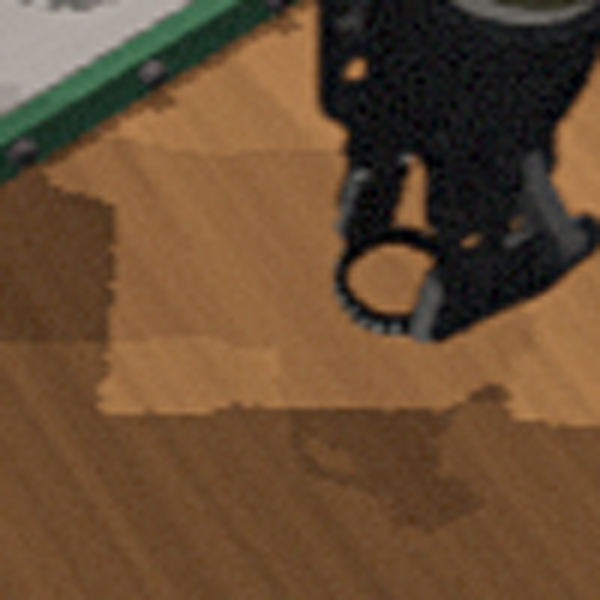

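The lockring is held level by the fingers, its bore centred at about crop (393,281), pixel (355.0,236.3). I will check its offset from the TCP.

```bash
python3 - <<'E'
from h import *
c=cap('side'); s=st(); P=cloud(c)
for z in(.149,.152,.155): print(z,ray(c,355.0,236.3,z).round(4))
# bore edges: left, right, top, bottom of the visible hole in crop px
for a,b in((350,280),(437,280),(393,243),(393,318)): print(ray(c,290+a/6-.5,190+b/6-.5,.152).round(4))
m=(c['pixels'].max(2)<70); 
for (u,v) in((348,236),(351,243),(356,245),(350,231),(356,229)): print((u,v),P[v,u].round(4),c['pixels'][v,u])
E
```

```text
t 47.0333 p [ 0.5239 -0.2389  0.1445] rot [-2.115 -2.127  0.09 ] F [1.4 0.4 0. ] gap 0.0405 q [-0.55  0.48  0.07  1.31 -0.03 -0.56]
0.149 [ 0.5233 -0.2363  0.149 ]
0.152 [ 0.522 -0.238  0.152]
0.155 [ 0.5207 -0.2397  0.155 ]
[ 0.5092 -0.2301  0.152 ]
[ 0.5354 -0.2456  0.152 ]
[ 0.5309 -0.2243  0.152 ]
[ 0.5134 -0.2512  0.152 ]
(348, 236) [ 0.5713 -0.1429  0.0012] [ 54  88 130]
(351, 243) [ 0.5056 -0.248   0.1519] [45 45 42]
(356, 245) [ 0.5124 -0.2568  0.1506] [68 72 76]
(350, 231) [ 0.5207 -0.2206  0.1511] [19 20 23]
(356, 229) [ 0.5341 -0.2233  0.1521] [22 15  7]
```

>>> {"fn": "carry_out", "kwargs": {"linear": [[0.48, 0.04, 0], [0.48, 0.04, 0], [0.48, 0.04, 0], [0.48, 0.04, 0], [0.48, 0.04, 0], [0.48, 0.04, 0], [0.48, 0.04, 0], [0.48, 0.04, 0], [0.48, 0.04, 0], [0.48, 0.04, 0], [0.48, 0.04, 0], [0.48, 0.04, 0], [0.48, 0.04, 0], [0.48, 0.04, 0], [0.48, 0.04, 0], [0.48, 0.04, 0], [0.48, 0.04, 0], [0.48, 0.04, 0], [0.3, 0, 0], [0, 0, 0]], "roll": [0, 0, 0, 0, 0, 0, 0, 0, 0, 0, 0, 0, 0, 0, 0, 0, 0, 0, 0, 0], "jaw": [0, 0, 0, 0, 0, 0, 0, 0, 0, 0, 0, 0, 0, 0, 0, 0, 0, 0, 0, 0]}}

```text
t: 48.7
ee_pos: [0.5296, 0.0745, 0.1479]
ee_rot: [-2.074, -2.13, 0.106]
wrist_force: [-0.8, -0.4, -1.0]
finger_gap: 0.0404
```

```bash
python3 - <<'E'
from h import *
go(.5463,.0485,.1,90); print(R.from_rotvec(status.read_state()['ee_rot']).as_matrix()[:,2].round(3))
E
```

```text
t 48.7 p [0.5296 0.0745 0.1479] rot [-2.074 -2.13   0.106] F [-0.8 -0.4 -1. ] gap 0.0404 q [-0.04  0.41 -0.03  1.3   0.06 -0.08]
psi 91.19 roll units 0.2 lin [-0.97  0.81  1.42] norm 1.9 tilt 10.41
[-0.168  0.065 -0.984]
```

>>> {"fn": "carry_out", "kwargs": {"linear": [[-0.4, 0.3, 0], [-0.4, 0.3, 0], [-0.1, 0.1, 0], [0, 0.05, 0.3], [0, 0.05, 0.4], [0, 0, 0.3], [0, 0, 0]], "roll": [0.15, 0, 0, 0, 0, 0, 0], "jaw": [0, 0, 0, 0, 0, 0, 0]}}

```text
t: 49.28
ee_pos: [0.5503, 0.0452, 0.1085]
ee_rot: [-2.095, -2.11, 0.11]
wrist_force: [-0.6, 0.3, -0.7]
finger_gap: 0.0405
```

```bash
python3 - <<'E'
from h import *
go(.5463,.0485,.085,90); print(R.from_rotvec(status.read_state()['ee_rot']).as_matrix()[:,2].round(3))
E
```

```text
t 49.2833 p [0.5503 0.0452 0.1085] rot [-2.095 -2.11   0.11 ] F [-0.6  0.3 -0.7] gap 0.0405 q [-0.09  0.47 -0.04  1.23  0.05 -0.1 ]
psi 90.08 roll units 0.01 lin [0.06 0.   0.8 ] norm 0.8 tilt 10.42
[-0.169  0.064 -0.984]
```

>>> {"fn": "carry_out", "kwargs": {"linear": [[0.06, 0, 0.2], [0, 0, 0.3], [0, 0, 0.2], [0, 0, 0]], "roll": [0, 0, 0, 0], "jaw": [0, 0, 0, 0]}}

```text
t: 49.62
ee_pos: [0.5455, 0.0477, 0.0852]
ee_rot: [-2.096, -2.107, 0.112]
wrist_force: [-0.7, 0.1, -1.2]
finger_gap: 0.0406
```

```bash
python3 - <<'E'
from h import *
go(.5463,.0485,.065,90)
c=cap('side'); cv2.imwrite('pics/s10.png',cv2.resize(c['pixels'][140:210,270:340],(600,600),interpolation=cv2.INTER_CUBIC))
E
```

```text
t 49.6167 p [0.5455 0.0477 0.0852] rot [-2.096 -2.107  0.112] F [-0.7  0.1 -1.2] gap 0.0406 q [-0.09  0.48 -0.08  1.18  0.05 -0.1 ]
psi 89.96 roll units -0.01 lin [-0.02  0.14  0.66] norm 0.67 tilt 10.53
```

View pics/s10.png

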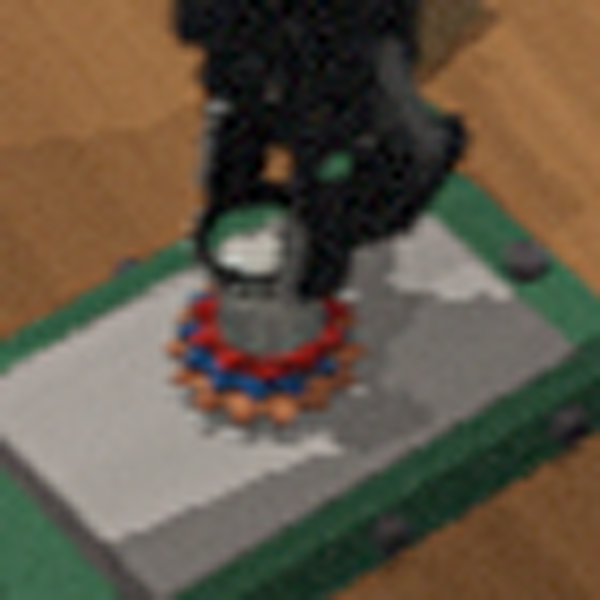

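The lockring is above the post with its outer edge spanning about x=200–341, centred on the post at about 272. Red, blue and copper are stacked below. I will lower it while watching the force.

>>> {"fn": "carry_out", "kwargs": {"linear": [[0, 0.06, 0.2], [0, 0.04, 0.2], [0, 0.02, 0.1]], "roll": [0, 0, 0], "jaw": [0, 0, 0]}}

```text
t: 49.92
ee_pos: [0.5479, 0.049, 0.0706]
ee_rot: [-2.097, -2.109, 0.109]
wrist_force: [-0.7, -0.6, -0.2]
finger_gap: 0.0407
```

```bash
python3 - <<'E'
from h import *
go(.5463,.0485,.063,90)
E
```

```text
t 49.9167 p [0.5479 0.049  0.0706] rot [-2.097 -2.109  0.109] F [-0.7 -0.6 -0.2] gap 0.0407 q [-0.08  0.5  -0.1   1.15  0.05 -0.09]
psi 90.01 roll units 0.0 lin [-0.03 -0.01  0.26] norm 0.26 tilt 10.35
```

>>> {"fn": "carry_out", "kwargs": {"linear": [[-0.02, -0.02, 0.15], [0, 0, 0.1], [0, 0, 0]], "roll": [0, 0, 0], "jaw": [0, 0, 0]}}

```text
t: 50.17
ee_pos: [0.5457, 0.0491, 0.0617]
ee_rot: [-2.097, -2.109, 0.109]
wrist_force: [0.7, 0.1, 0.1]
finger_gap: 0.0406
```

```bash
python3 - <<'E'
from h import *
go(.5463,.0485,.058,90)
E
```

```text
t 50.1667 p [0.5457 0.0491 0.0617] rot [-2.097 -2.109  0.109] F [0.7 0.1 0.1] gap 0.0406 q [-0.08  0.5  -0.12  1.13  0.05 -0.09]
psi 90.03 roll units 0.0 lin [-0.03  0.04  0.12] norm 0.13 tilt 10.37
```

Release and rise.

>>> {"fn": "carry_out", "kwargs": {"linear": [[0, 0, 0.05], [0, 0, 0], [0, 0, 0], [0, 0, 0], [0, 0, 0], [0, -0.05, -0.3], [0, -0.08, -0.5], [0, -0.08, -0.5], [0, -0.08, -0.5], [0, 0, -0.5], [0, 0, -0.5], [0, 0, -0.5], [0, 0, -0.3], [0, 0, 0]], "roll": [0, 0, 0, 0, 0, 0, 0, 0, 0, 0, 0, 0, 0, 0], "jaw": [0, 80, 80, 80, 80, 80, 80, 80, 80, 80, 80, 80, 80, 80]}}

```text
t: 51.33
ee_pos: [0.5552, 0.0415, 0.1788]
ee_rot: [-2.098, -2.111, 0.107]
wrist_force: [0.5, 0.5, 0.0]
finger_gap: 0.0687
```

```bash
python3 - <<'E'
from h import *
st()
exec(open('stack.py').read())
v=c['pixels']; dark=(v.max(2)<60)&near&(P[...,2]>.035)&(P[...,2]<.09); q=P[dark]; print('dark',len(q),np.percentile(q[:,2],[10,50,90]).round(4),((q.min(0)+q.max(0))/2).round(4))
t=near&(P[...,2]>.07); q=P[t]; print('post top',np.percentile(q[:,2],[50,90]),((q.min(0)+q.max(0))/2).round(4))
a=cv2.resize(c['pixels'][140:210,265:335],(400,400),interpolation=cv2.INTER_CUBIC); b=cv2.resize(c['pixels'][80:350,160:430],(400,400),interpolation=cv2.INTER_AREA)
cv2.imwrite('pics/s11.png',np.hstack([a,b]))
E
```

```text
t 51.3333 p [0.5552 0.0415 0.1788] rot [-2.098 -2.111  0.107] F [0.5 0.5 0. ] gap 0.0687 q [-0.1   0.44  0.09  1.39  0.05 -0.11]
copper 90 z10/50/90 [0.0399 0.0429 0.0576] xy mid [0.5422 0.0476]
blue 24 z10/50/90 [0.0467 0.05   0.0529] xy mid [0.5356 0.0444]
red 25 z10/50/90 [0.0491 0.0545 0.0577] xy mid [0.5437 0.0438]
dark 64 [0.0492 0.0629 0.0658] [0.5424 0.0457 0.0555]
post top [0.07887779 0.08135024] [0.5447 0.05   0.077 ]
```

View pics/s11.png

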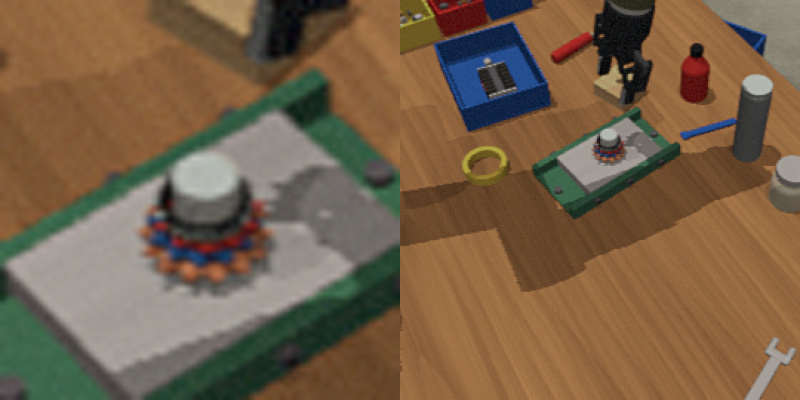

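The picture shows copper, blue, red and the lockring stacked flat on the upright post at left-crop (205,225). The pedal is in the tub and there are no rings left on the bench. I am handing in.

```bash
python3 -c "
from bench import env
print(env.sign_off())"
```

```text
the job is handed in; nothing more can be done
None
```

The job is done and handed in at about 51 s of robot time.

- **Pedal:** it lies in the blue tub.
- **Post:** I slid the pin tip along the plate until it dropped about 15 mm into the blind hole, with 56 N on the wrist when the flange seated. The camera had already shown the hole at about bed x = +8 mm, so I started the slide near it.
- **Stack:** only three sprockets were on the bench today. They are on the post in the order 14-tooth copper, 12-tooth blue, 11-tooth red, with the lockring on top.

**Last checks:**
- The disc tops read about 43, 50 and 55 mm, against 41, 48 and 55 mm expected.
- The lockring top read 63 to 66 mm against 63 mm. The post top read 79 mm against 78 mm, standing upright.
- The last side view shows the gripper clear of everything, the tape, oil bottle, spray can, tyre lever and driver in place, and the jar and wrench partly in frame where they were.

**What disagreed or was not clean:**
- The tool's tilt crept up to about 10° during the long moves and could not be commanded back. It did not affect the placings.
- The lockring gripped at 40.4 mm instead of the roughly 43 mm I expected, but it seated normally.
- The two cameras differed by about 2 mm.
- In the last view, parts of the blue and red discs and the lockring were hidden, so their centres could not be measured accurately there. The disc heights fit a seated stack.

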